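Turn the glazed flutes and load the kiln setter

TASK

Get the glazed clay flutes ready for the kiln: first roll every flute on the mat until all of them lie there, let go, with their finger holes facing straight up, so that the bare strip is underneath. Then lift them one at a time, longest first, into the kiln setter, each centred across the two combs and lying fully down in its own notches with its holes still straight up: the 156 mm flute in the rearmost pair (one dot), the 134 mm in the second (two dots), the 112 mm in the third, the 90 mm in the front pair (one length may be missing: leave its notches empty). Last, stand the cone pack upright inside the outline painted on the setter's slab, its length along the outline's, and leave the other things on the table where they are.

Things in the scene. Friction and masses are not known exactly. Their poses are not given: they have to be found in the camera images.
- flute_longest: The longest clay flute: a round tube 30 mm in diameter, 156 mm long, about 140 g, pale grey-green glaze with a row of dark finger holes along one side and a bare terracotta strip, 140 degrees wide, along its back. Origin on its axis at mid-length (18 mm above the table on the mat); x runs along the tube, z out through the finger holes. May be absent.
- flute_long: The second longest clay flute: a round tube 30 mm in diameter, 134 mm long, about 121 g, pale grey-green glaze with a row of dark finger holes along one side and a bare terracotta strip, 140 degrees wide, along its back. Origin on its axis at mid-length (18 mm above the table on the mat); x runs along the tube, z out through the finger holes. May be absent.
- flute_short: The second shortest clay flute: a round tube 30 mm in diameter, 112 mm long, about 101 g, pale grey-green glaze with a row of dark finger holes along one side and a bare terracotta strip, 140 degrees wide, along its back. Origin on its axis at mid-length (18 mm above the table on the mat); x runs along the tube, z out through the finger holes. May be absent.
- flute_shortest: The shortest clay flute: a round tube 30 mm in diameter, 90 mm long, about 81 g, pale grey-green glaze with a row of dark finger holes along one side and a bare terracotta strip, 140 degrees wide, along its back. Origin on its axis at mid-length (18 mm above the table on the mat); x runs along the tube, z out through the finger holes. May be absent.
- notch_1 (a point): The rearmost pair of notches (one dot) of the setter: the point midway between the combs where the middle of a seated flute's axis lies, 42 mm above the table. y runs along the seated flute, x to the rear (away from the robot), z up.
- notch_2 (a point): The second pair from the rear (two dots) of the setter: the point midway between the combs where the middle of a seated flute's axis lies, 42 mm above the table. y runs along the seated flute, x to the rear (away from the robot), z up.
- notch_3 (a point): The third pair from the rear (three dots) of the setter: the point midway between the combs where the middle of a seated flute's axis lies, 42 mm above the table. y runs along the seated flute, x to the rear (away from the robot), z up.
- notch_4 (a point): The front pair of notches (four dots) of the setter: the point midway between the combs where the middle of a seated flute's axis lies, 42 mm above the table. y runs along the seated flute, x to the rear (away from the robot), z up.
- setter: Kiln setter, fixed: slab 254 x 194 x 15 mm (y from -58 to 136 mm) with two combs along x, each 10 mm thick, mid-planes 28 mm either side of the centre line (46 mm clear between), tops 41 mm above the table. Each has four 90-degree V notches 40 mm wide, 20 mm deep, 62 mm apart. Origin at table height amid the combs, x away from the robot.
- cone_pack: Witness cone pack, loose: a terracotta bar 60 x 24 x 16 mm (x, y, z) with three slender pale cones standing in a row along its x, tops 61 mm above its underside, about 80 g. Origin under its centre. To be gripped by the bar, across its 24 mm, with the cones between the fingers.
- cone_spot (a point): Middle of the outline, 68 x 33 mm, painted on top of the setter's slab beside the two front pairs of notches, 15 mm above the table; x along the outline's length, z up.
- mat: Dark rubber mat, fixed, 300 x 350 x 3 mm, origin under its centre, x away from the robot. The flutes lie on it about along its y, holes turned 70 to 115 degrees to one side or the other. A flute pushed sideways at mid-height, or rolled under a fingertip, rolls without slipping, 15 mm per radian; pushed slowly it stops with the finger, pushed fast it runs on.
- kiln_post: Loose square kiln post standing on end, 38 x 38 x 64 mm, origin under its centre. To be left alone.
- wood_rib: Loose flat wooden rib, 55 x 100 x 6 mm, origin under its centre. To be left alone.
- brush: Loose flat glaze brush lying along its x, about 190 mm long, 32 mm wide at the bristles, 9 mm high; origin under it near its middle. To be left alone.
- glaze_jar: Loose closed white glaze jar, 58 mm in diameter and 75 mm high, origin under its centre. To be left alone.
- model_tool: Loose wooden modelling tool lying along its x, about 110 mm long, 20 mm wide, 8 mm high; origin under it near its middle. To be left alone.
- stilt_cup: Loose small white ceramic cup, 60 mm across the rim and 42 mm high, origin under its centre. To be left alone.
Things that resemble listed ones, but are neither listed nor needed, are in the scene too. Leave any purple or turquoise look-alike of the flute_longest alone.

How it is judged:
By the outcome, as a careful person would: the job done as asked, in the order asked, and still so for the second after the job is handed in, with the robot touching nothing.
Of flute_longest, flute_long, flute_short, flute_shortest only 3 to 4 are there at a start; the rules pass over those that are not, and their reading is None.
At some moment in a run one of cone_pack may be knocked a few centimetres aside while the robot is not near it.
It also fails if it takes over 208 s, if anything falls off the work surface, if the arm or the gripper's body presses on something with over 40 N, if the wrist force passes 120 N, or if a joint passes its speed limit or range.

ROBOT

A 6-joint arm with a two-finger parallel gripper is mounted at the origin on the work surface. World frame = base frame: x ahead of the robot, y to its left, z up, the work surface at z = 0. Lengths are in m, angles in rad, forces in N, time in s.
With the tool pointing down it reaches from about 0.3 to 0.75 m from the base axis. Payload 8.5 kg.
Tool frame: the origin (TCP) lies at the very end of the fingers, on their centre line; the grasp point (between the pads) lies 19 mm behind it (hold_point_z is the z of the grasp point in the tool frame, in m); z points along the fingers, y is the line along which they close (so a half turn about z gives the same grasp; the last joint's range is limited). The gripper opens to 85 mm and grips with 20 to 120 N. Pads are 22 mm wide; open, the fingers measure 114 mm over their backs; the gripper's body (76 mm by 85 mm) begins 54 mm behind the grasp point. The pads swing forward as they close: fully open they stand 13 mm farther back than shut.
Start: joints at [1.079, 0.381, 1.297, -0, 1.464, -0.215], TCP at [0.15, 0.529, 0.231] pointing down, gripper open.
Joint ranges: [-3.11, 3.11], [-0.89, 2.33], [0.22, 2.48], [-1.42, 4.56], [0.17, 2.85], [-2.88, 2.88]. Speed limits (rad/s): [2.39, 2.39, 3.14, 3.14, 3.14, 3.14].

INTERFACE

Orientations are given as [roll, pitch, yaw] about the fixed x, y, z axes, in that order (R = Rz(yaw) Ry(pitch) Rx(roll)).
In Python, from bench import state, get_image, camera_info, close_job, hold_point_z gives the robot as it stands.
- The arm moves only by the shell command python3 -m crank 'ROWS' [FORCE]. ROWS is JSON, a list of rows, each a list of 7 numbers: the shift along the tool's x, y, z as a fraction of full scale, then the turn, a rotation vector about the tool's x, y, z as a fraction of full scale, then the closure, from 0 (fully open) to 1 (shut). A call has 1 to 20 rows; each row is the pose to reach, as a shift and turn from the pose commanded when the call began, along the tool's axes at that moment; what a row does not reach only later rows make up. Full scale, the value 1, is 0.25 m for a shift and 2 rad for a turn. A row lasts 1/10 s, in which the tool goes at most 50 mm and 8.59 degrees, less where a joint would pass 70% of its speed; a pose out of reach is approached as far as the arm can. A call with a number of a shift or a turn outside -1 to 1 is refused whole. A call with a gripper value outside its range is refused whole. The fingers move at their own pace and stop on an object; FORCE is the grip in N (left out, the last holds). Time passes only in rows, so rows that repeat a pose let the fingers close. It gives the time, the measured TCP pose, the force, the opening and the grip force at its end, in the units of the state.
- state(): the state, without advancing time (a new reading comes with each control period).
- get_image(name): name is "side" or "top"; returns the picture (480x640x3 uint8, blue, green, red); there is no depth.
- camera_info(name): a dict with "fovy" (degrees; the focal length in pixels is half the picture's height over the tangent of half this angle, whatever the lens; pixels are square), "cx", "cy" (the principal point, pixels), "dist" ([k1, k2, p1, p2, k3] as OpenCV has them; the pictures are not rectified), "T" (4x4, takes a point from camera to world coordinates). Camera axes: x right, y up, looking along -z (the intrinsics and any distortion apply to the point x, -y, -z); pixel columns grow to the right and rows downward; lengths in m; the calibration is good to about 2 mm. A picture is of the moment at which its call begins. camera_info takes no time and is no camera call.
- close_job(): hands the job in; it is judged then, once.
The state is a dict: "time_s": time; "joint_positions": joint angles; "qvel": joint speeds; "effort": joint torques, N m; "position": TCP position; "ee_rot": TCP orientation; "contact_force": force on the tool from outside, world axes, zero at the start; "wrist_torque": the same for the moment, N m; "opening": finger opening in m; "grip_force": force on a finger pad.
Only numpy, scipy, OpenCV 4.12 (cv2) and the standard library are available. Lean on these libraries where they do the work, as an engineer would, in place of code of your own. Each camera call takes 0.05 s, during which the arm holds its last target. There are 200 camera calls.

## Working session

There is one attempt and no reset: what is moved stays moved. The work goes in short steps, Python scripts to look and compute and a shell command to move; the robot and the scene stay as the last step left them, time stands still between calls to the robot, and variables do not carry over. Pictures are saved under pics/ and viewed, at most 14 in all, crops included, and the job is handed in when it is done.

```bash
ls; mkdir -p pics
python3 - <<'E'
from bench import *
import cv2
for n in("top","side"):
    cv2.imwrite(f"pics/{n}0.png",get_image(n)); c=camera_info(n); print(n,c)
print(state(),hold_point_z)
E
```

```text
pics
top {'fovy': 55.607959772529234, 'cx': 313.678369435425, 'cy': 241.72202290712892, 'dist': array([-0.04850101,  0.        ,  0.        ,  0.        ,  0.        ]), 'T': array([[-0.00125372,  0.99696511, -0.07783958,  0.43061742],
       [-0.99999811, -0.00113442,  0.00157674,  0.03776665],
       [ 0.00148365,  0.07784141,  0.99696465,  0.94367008],
       [ 0.        ,  0.        ,  0.        ,  1.        ]])}
side {'fovy': 48.49749235350263, 'cx': 318.0860731201551, 'cy': 238.55094133512, 'dist': array([-0.06209974,  0.        ,  0.        ,  0.        ,  0.        ]), 'T': array([[ 0.78210716,  0.36634265, -0.50408477, -0.10280906],
       [-0.62289828,  0.43690184, -0.64893336, -0.74429804],
       [-0.0174964 ,  0.82152897,  0.56989826,  0.7349393 ],
       [ 0.        ,  0.        ,  0.        ,  1.        ]])}
{'time_s': 0.1, 'joint_positions': array([ 1.07870230e+00,  3.81125697e-01,  1.29815494e+00, -8.72071514e-06,
        1.46358849e+00, -2.15318030e-01]), 'qvel': array([-0.00088468, -0.00034038, -0.00335611,  0.00080661,  0.00306967,
        0.00057799]), 'effort': array([ 3.72643350e-03, -4.49217868e+01, -2.31658155e+01, -8.87101260e-05,
        3.60495898e-03, -4.28322380e-05]), 'position': array([0.15018043, 0.52883206, 0.23078522]), 'ee_rot': array([-3.14034381e+00, -2.64258917e-04,  2.86481743e+00]), 'contact_force': array([-1.08776339,  1.08345899, -0.20284734]), 'wrist_torque': array([-0.09357519, -0.03185556, -0.01086575]), 'grip_force': 0.0, 'opening': 0.08512956861630669} -0.0187
```

View pics/top0.png

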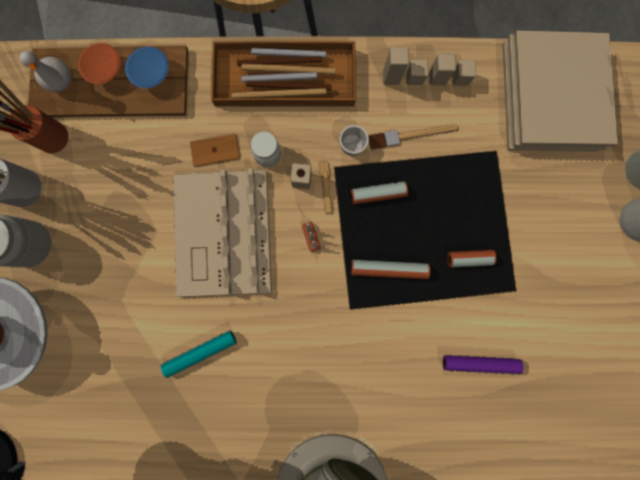

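View pics/side0.png

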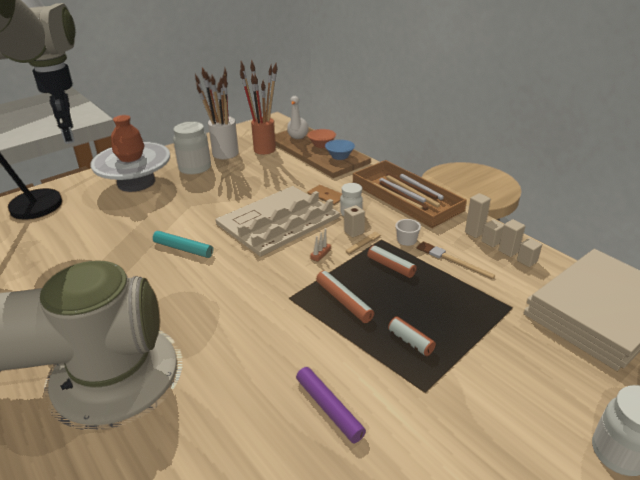

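The top view shows three flutes on the mat, at px (391,269), (380,192) and (472,259). They look like the 156, 112 and 90 mm ones, so the 134 mm flute is missing. The setter is at (222,233), the outline at (199,263) and the cone pack at (311,236). The purple and turquoise tubes are decoys.

```bash
cat > h.py <<'E'
import numpy as np, cv2
from bench import *
def ray(n,uv):
    c=camera_info(n); f=240/np.tan(np.radians(c["fovy"]/2))
    K=np.array([[f,0,c["cx"]],[0,f,c["cy"]],[0,0,1]])
    p=cv2.undistortPoints(np.array(uv,float).reshape(-1,1,2),K,np.array(c["dist"]))[:,0]
    d=np.c_[p[:,0],-p[:,1],-np.ones(len(p))]@c["T"][:3,:3].T
    return c["T"][:3,3],d/np.linalg.norm(d,axis=1)[:,None]
def plane(n,uv,z):
    o,d=ray(n,uv); return o+d*((z-o[2])/d[:,2])[:,None]
def proj(n,P):
    c=camera_info(n); f=240/np.tan(np.radians(c["fovy"]/2))
    K=np.array([[f,0,c["cx"]],[0,f,c["cy"]],[0,0,1]])
    q=(np.atleast_2d(P)-c["T"][:3,3])@c["T"][:3,:3]; q=q*[1,-1,-1]
    return cv2.projectPoints(q,np.zeros(3),np.zeros(3),K,np.array(c["dist"]))[0][:,0]
def comps(m,lo=60):
    n,l,s,c=cv2.connectedComponentsWithStats(m.astype(np.uint8),connectivity=8)
    return [l==i for i in range(1,n) if s[i,4]>lo]
def rect(uv,z):
    P=plane("top",uv,z)[:,:2]; (c,(w,h),a)=cv2.minAreaRect((P*1000).astype(np.float32))
    a=np.radians(a); 
    d=np.array([np.cos(a),np.sin(a)]) if w>h else np.array([-np.sin(a),np.cos(a)])
    if d[1]<0:d=-d
    return np.array(c)/1000,d,max(w,h),min(w,h)
def terra(im):
    h=cv2.cvtColor(im,cv2.COLOR_BGR2HSV); return ((h[...,0]<14)|(h[...,0]>172))&(h[...,1]>90)&(h[...,2]>50)
def angles(n,uv,c,d,zc=.018):
    o,r=ray(n,uv); e=np.array([-d[1],d[0]]); s=np.sign(-d[1]) or 1
    e=np.array([d[1],-d[0]]) # toward +x
    def t(v): return np.stack([v[...,:2]@e,v[...,2]],-1)
    O=t(o-np.array([*c,zc])); D=t(r); A=(D**2).sum(1);B=D@O;C=O@O-.015**2
    q=B*B-A*C; k=(-B-np.sqrt(np.maximum(q,0)))/A; H=O+D*k[:,None]
    al=(o+r*k[:,None]-np.array([*c,zc]))[:,:2]@d
    return np.degrees(np.arctan2(H[:,0],H[:,1])),al*1000,q>0
def report(n,im,c,d,L,zc=.018):
    # project surface points, sample colours
    ph=np.radians(np.arange(-90,91,3)); a=np.linspace(-L/2+.006,L/2-.006,40)
    e=np.array([d[1],-d[0],0]); dd=np.array([*d,0]); up=np.array([0,0,1.])
    N=np.sin(ph)[:,None]*e+np.cos(ph)[:,None]*up
    P=np.array([*c,zc])+.015*N[:,None]+a[None,:,None]*dd
    uv=proj(n,P.reshape(-1,3)).reshape(len(ph),len(a),2).astype(np.float32)
    cam=camera_info(n)["T"][:3,3]; vis=((cam-P[:,20])*N).sum(1)>.12*np.linalg.norm(cam-P[:,20],axis=1)
    S=cv2.remap(im,uv[...,0],uv[...,1],cv2.INTER_LINEAR)
    return np.degrees(ph)[vis],S[vis],a
def to(x,y,z,yaw,st=None):
    s=st or state(); p=s["position"]; y0=s["ee_rot"][2]
    w=np.array([x,y,z])-p; t=np.array([np.cos(y0),np.sin(y0),0]); u=np.array([np.sin(y0),-np.cos(y0),0])
    dy=(y0-yaw+np.pi)%(2*np.pi)-np.pi
    print("frac xyz",np.round([w@t/.25,w@u/.25,-w[2]/.25],4),"turn z",round(dy/2,4))
E
cat > fl.py <<'E'
from h import *
def flutes(dbg=1):
    im=get_image("top"); sd=get_image("side"); g=cv2.cvtColor(im,cv2.COLOR_BGR2HSV)
    dark=(g[...,2]<70).astype(np.uint8)
    P=plane("top",np.stack(np.meshgrid(np.arange(640),np.arange(480)),-1).reshape(-1,2),.018).reshape(480,640,3)
    roi=(P[...,0]>.28)&(P[...,0]<.62)&(P[...,1]<.0)&(P[...,1]>-.38)
    dark=dark*roi
    l=max(comps(dark),key=lambda m:m.sum())
    hull=cv2.convexHull(np.argwhere(l)[:,::-1].astype(np.int32)); hm=np.zeros((480,640),np.uint8); cv2.fillConvexPoly(hm,hull,1)
    hm=cv2.erode(hm,np.ones((7,7)))
    out=[]
    for m in comps((hm>0)&(g[...,2]>75),150):
        uv=np.argwhere(m)[:,::-1]; c,d,L,W=rect(uv,.018)
        Ln=min([.156,.134,.112,.09],key=lambda v:abs(v*1000-L))
        print(f"\nL{L:.0f}->{Ln*1000:.0f} W{W:.1f} c",c.round(4),"yaw off +y deg",round(np.degrees(np.arctan2(-d[0],d[1])),2))
        for n,I in(("top",im),("side",sd)):
            ph,S,a=report(n,I,c,d,Ln); hs=cv2.cvtColor(S,cv2.COLOR_BGR2HSV)
            T=((hs[...,1]>70)&(hs[...,2]>40)).mean(1); pale=(hs[...,1]<60)
            v=hs[...,2].astype(float); med=np.median(v,1,keepdims=True); hole=((v<med*.75)&(T[:,None]<.4)).mean(1)
            print(n,"terra:"," ".join(f"{p:.0f}:{t:.1f}/{h:.1f}" for p,t,h in zip(ph,T,hole)))
        out.append((Ln,c,d))
    return im,sd,out
if __name__=="__main__": flutes()
E
python3 fl.py
```

```text
L116->112 W27.1 c [ 0.5983 -0.0986] yaw off +y deg 0.04
top terra: -90:0.1/0.1 -87:0.1/0.1 -84:0.1/0.1 -81:0.2/0.1 -78:0.2/0.1 -75:0.2/0.1 -72:0.2/0.1 -69:0.3/0.3 -66:0.3/0.1 -63:0.3/0.3 -60:0.3/0.4 -57:0.4/0.5 -54:0.4/0.0 -51:0.5/0.0 -48:0.5/0.0 -45:0.5/0.0 -42:0.6/0.0 -39:0.6/0.0 -36:0.6/0.0 -33:0.6/0.0 -30:0.6/0.0 -27:0.6/0.0 -24:0.6/0.0 -21:0.6/0.0 -18:0.6/0.0 -15:0.6/0.0 -12:0.5/0.0 -9:0.4/0.0 -6:0.4/0.2 -3:0.3/0.1 0:0.3/0.1 3:0.2/0.1 6:0.2/0.1 9:0.1/0.1 12:0.1/0.1 15:0.0/0.0 18:0.0/0.0 21:0.0/0.0 24:0.0/0.0 27:0.0/0.0 30:0.0/0.0 33:0.0/0.0 36:0.0/0.0 39:0.0/0.0 42:0.0/0.0 45:0.0/0.0 48:0.0/0.0 51:0.0/0.1 54:0.0/0.1 57:0.0/0.1 60:0.0/0.1 63:0.0/0.1 66:0.0/0.1 69:0.0/0.1
side terra: -90:1.0/0.0 -87:1.0/0.0 -84:1.0/0.0 -81:1.0/0.0 -78:1.0/0.0 -75:1.0/0.0 -72:1.0/0.0 -69:1.0/0.0 -66:1.0/0.0 -63:1.0/0.0 -60:1.0/0.0 -57:1.0/0.0 -54:1.0/0.0 -51:1.0/0.0 -48:0.9/0.0 -45:0.8/0.0 -42:0.8/0.0 -39:0.7/0.0 -36:0.6/0.0 -33:0.5/0.0 -30:0.5/0.0 -27:0.4/0.0 -24:0.3/0.0 -21:0.3/0.0 -18:0.2/0.0 -15:0.1/0.0 -12:0.1/0.0 -9:0.0/0.0 -6:0.0/0.0 -3:0.0/0.0 0:0.0/0.0 3:0.0/0.0 6:0.0/0.0 9:0.0/0.0 12:0.0/
[... 1803 characters left out ...]
0/0.0 36:0.0/0.0 39:0.0/0.0 42:0.0/0.0 45:0.0/0.0 48:0.0/0.0 51:0.0/0.0 54:0.0/0.0 57:0.0/0.0 60:0.0/0.0 63:0.0/0.0 66:0.0/0.0 69:0.0/0.0 72:0.0/0.0 75:0.0/0.0 78:0.0/0.0
side terra: -90:1.0/0.0 -87:1.0/0.0 -84:1.0/0.0 -81:1.0/0.0 -78:1.0/0.0 -75:1.0/0.0 -72:1.0/0.0 -69:1.0/0.0 -66:1.0/0.0 -63:1.0/0.0 -60:1.0/0.0 -57:1.0/0.0 -54:1.0/0.0 -51:1.0/0.0 -48:1.0/0.0 -45:1.0/0.0 -42:1.0/0.0 -39:1.0/0.0 -36:1.0/0.0 -33:1.0/0.0 -30:1.0/0.0 -27:1.0/0.0 -24:1.0/0.0 -21:0.8/0.0 -18:0.0/0.0 -15:0.0/0.0 -12:0.0/0.0 -9:0.0/0.0 -6:0.0/0.0 -3:0.0/0.0 0:0.0/0.0 3:0.0/0.0 6:0.0/0.0 9:0.0/0.0 12:0.0/0.0 15:0.0/0.0 18:0.0/0.0 21:0.0/0.0 24:0.0/0.0 27:0.0/0.0 30:0.0/0.0 33:0.0/0.0 36:0.1/0.0 39:0.1/0.0 42:0.1/0.0
```

```bash
python3 - <<'E'
s=open("fl.py").read()
s=s.replace("(g[...,2]>75)","((g[...,2]>75)|((g[...,2]>32)&(g[...,1]>90)))")
s=s.replace("c,d,L,W=rect(uv,.018)","c,d,L,W=rect(uv,.018); Q=plane('top',uv,.018)[:,:2]; c=(c+Q.mean(0))/2; w,V=np.linalg.eigh(np.cov(Q.T)); d=V[:,1]*np.sign(V[1,1])")
i=s.index('            print(n,"terra:"'); j=s.index("        out.append")
s=s[:i]+'''            up=T[ph==0][0]; k=np.where(np.diff((T>.5).astype(int)))[0]
            print(n,"edges at",[(float(ph[q]+ph[q+1])/2,"terra->glaze" if T[q]>T[q+1] else "glaze->terra") for q in k], end=" ")
            gl=S.astype(float).mean(2); hm=(gl<.8*np.median(gl[T<.5],0))&(T[:,None]<.5) if (T<.5).any() else gl*0>1
            hm&=(np.abs(ph)<60)[:,None]; w=hm[:,3:-3].sum(1)
            print("holes n",w.sum(),"mean phi",round((w*ph).sum()/max(w.sum(),1),1))
'''+s[j:]
open("fl.py","w").write(s)
E
python3 fl.py
cat > st.py <<'E'
from h import *
im=get_image("top"); g=cv2.cvtColor(im,cv2.COLOR_BGR2HSV)
P=plane("top",np.stack(np.meshgrid(np.arange(640),np.arange(480)),-1).reshape(-1,2),.015).reshape(480,640,3)
print("hsv slab",g[200,195],"table",g[310,210],"comb",g[190,241])
print("slab corner guesses",plane("top",[[174,176],[177,296],[271,294],[268,170]],.015).round(4))
cv2.imwrite("pics/set.png",cv2.resize(im[155:310,160:345],None,fx=3.8,fy=3.8,interpolation=cv2.INTER_CUBIC))
E
python3 st.py
```

```text
L120->112 W31.2 c [ 0.5982 -0.0955] yaw off +y deg 4.26
top edges at [(-49.5, 'glaze->terra'), (-13.5, 'terra->glaze')] holes n 188 mean phi -42.6
side edges at [(-31.5, 'terra->glaze')] holes n 42 mean phi -23.1

L103->112 W32.9 c [ 0.4702 -0.2869] yaw off +y deg 2.84
top edges at [(-1.5000000000000002, 'glaze->terra')] holes n 1 mean phi -60.0
side edges at [(-7.5, 'glaze->terra')] holes n 0 mean phi 0.0

L163->156 W32.6 c [ 0.4462 -0.1191] yaw off +y deg -3.14
top edges at [(-4.500000000000001, 'terra->glaze')] holes n 0 mean phi 0.0
side edges at [(-16.5, 'terra->glaze')] holes n 179 mean phi 35.5
hsv slab [ 18  74 161] table [ 17 115 166] comb [ 18  77 160]
slab corner guesses [[0.6406 0.3268 0.015 ]
 [0.3925 0.3149 0.015 ]
 [0.3968 0.1231 0.015 ]
 [0.6525 0.1309 0.015 ]]
```

View pics/set.png

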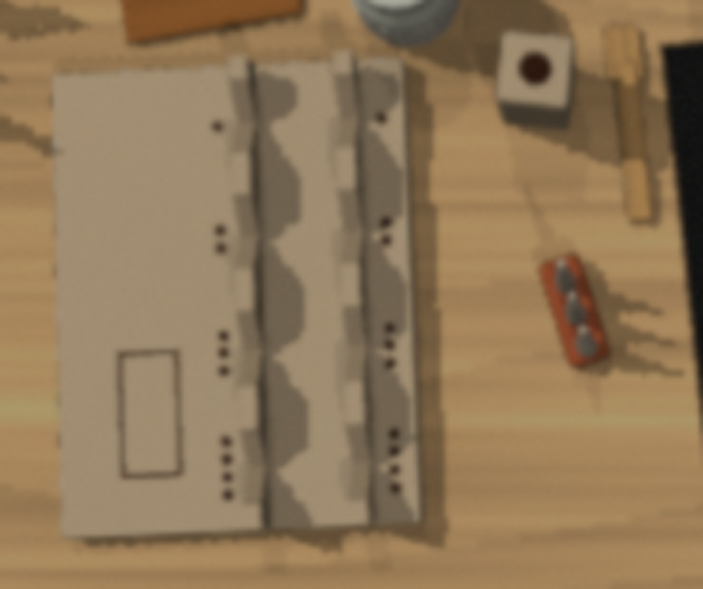

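The crop shows the dots beside the notches and the outline's corners at about (118,352), (179,350), (183,474), (123,477). The cone pack's bar is at about (574,310). I'll compute the setter pose from the dots and cross-check it, and fix the flute masks.

```bash
cat > st2.py <<'E'
from h import *
im=get_image("top")
f=lambda L:plane("top",np.array(L,float)/3.8+[160-.37,155-.37],.015)[:,:2]
l=f([(217,126),(220,239),(224,353),(228,467)]); r=f([(380,117),(385,231),(390,345),(395,459)])
m=(l+r)/2; print("mid dots",m.round(4).tolist(),"spacing",np.linalg.norm(np.diff(m,axis=0),axis=1).round(4),"dot dist",np.linalg.norm(l-r,axis=1).round(4))
ax=m[0]-m[3]; print("x axis yaw deg",np.degrees(np.arctan2(ax[1],ax[0])), "across yaw",[np.degrees(np.arctan2(-(a-b)[0],(a-b)[1])) for a,b in zip(l,r)])
o=m.mean(0); u=ax/np.linalg.norm(ax); v=np.array([-u[1],u[0]])
print("slab corners in dot frame mm",[((c-o)@np.c_[u,v]*1000).round(1).tolist() for c in f([(55,75),(65,535),(418,520),(405,60)])])
q=f([(118,352),(179,350),(183,474),(123,477)]); print("outline",q.mean(0).round(4),[((c-o)@np.c_[u,v]*1000).round(1).tolist() for c in q],((q.mean(0)-o)@np.c_[u,v]*1000).round(1))
t=terra(im); g=cv2.cvtColor(im,cv2.COLOR_BGR2HSV)
P=plane("top",np.stack(np.meshgrid(np.arange(640),np.arange(480)),-1).reshape(-1,2),.016).reshape(480,640,3)
roi=(abs(P[...,0]-.5)<.08)&(abs(P[...,1]-.04)<.05)
for k in comps(t&roi,30):
    print("cone terra",k.sum(),rect(np.argwhere(k)[:,::-1],.016))
cv2.imwrite("pics/mat.png",cv2.resize(im[150:310,332:520],None,fx=4,fy=4,interpolation=cv2.INTER_CUBIC))
print("hsv samples 112 flute col 380",[(y,g[y,380].tolist()) for y in range(178,208,2)])
E
python3 st2.py
```

```text
mid dots [[0.6178, 0.1925], [0.5554, 0.1895], [0.4935, 0.1863], [0.4323, 0.1833]] spacing [0.0624 0.062  0.0613] dot dist [0.0891 0.0896 0.0897 0.0898]
x axis yaw deg 2.8448730488651854 across yaw [np.float64(3.031045104429083), np.float64(2.680955240959417), np.float64(2.703888558177536), np.float64(2.7272264950376197)]
slab corners in dot frame mm [[126.1, 132.7], [-124.6, 133.9], [-125.8, -55.8], [124.1, -59.5]]
outline [0.4591 0.2703] [[-27.7, 102.2], [-28.3, 69.1], [-95.0, 69.2], [-95.1, 101.6]] [-61.5  85.5]
cone terra 264 (array([0.51434692, 0.04231112]), array([0.94900046, 0.31527469]), 60.402679443359375, 24.56584930419922)
hsv samples 112 flute col 380 [(178, [60, 30, 17]), (180, [0, 0, 14]), (182, [30, 32, 16]), (184, [54, 23, 55]), (186, [54, 20, 127]), (188, [53, 21, 147]), (190, [53, 22, 154]), (192, [53, 20, 151]), (194, [49, 20, 140]), (196, [11, 76, 111]), (198, [9, 180, 85]), (200, [9, 182, 42]), (202, [0, 0, 10]), (204, [120, 20, 13]), (206, [15, 32, 16])]
```

View pics/mat.png

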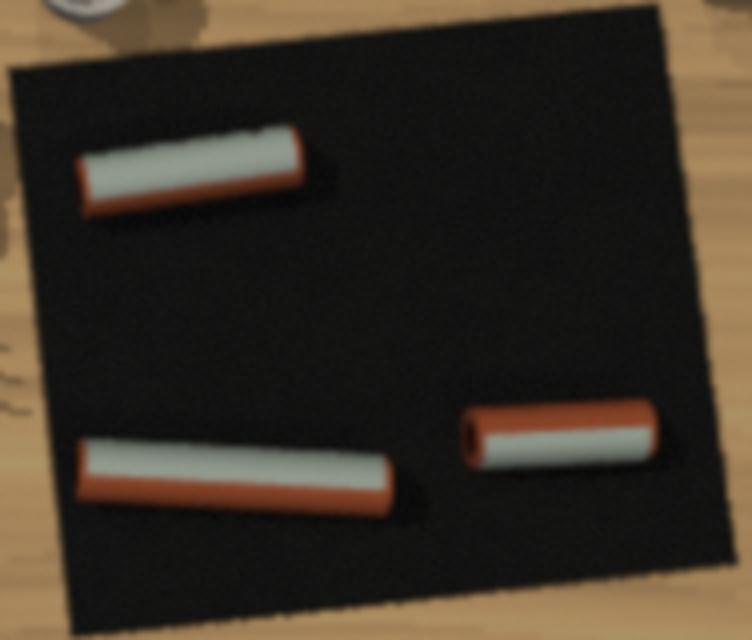

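```bash
sed -i 's/<.62)&(P/<.72)\&(P/; s/g\[...,2\]>75)|((g\[...,2\]>32)/g[...,2]>55)|((g[...,2]>42)/' fl.py; python3 fl.py
```

```text
L119->112 W32.8 c [ 0.6052 -0.099 ] yaw off +y deg 8.62
top edges at [(-40.5, 'terra->glaze')] holes n 146 mean phi 33.5
side edges at [(-49.5, 'terra->glaze')] holes n 282 mean phi 22.0

L102->112 W32.2 c [ 0.4697 -0.2876] yaw off +y deg 2.77
top edges at [(1.5000000000000002, 'glaze->terra')] holes n 24 mean phi -60.0
side edges at [(-7.5, 'glaze->terra')] holes n 0 mean phi 0.0

L162->156 W32.0 c [ 0.4469 -0.1195] yaw off +y deg -3.11
top edges at [(-7.5, 'terra->glaze')] holes n 35 mean phi 59.5
side edges at [(-19.5, 'terra->glaze')] holes n 220 mean phi 33.7
```

```bash
sed -i 's/abs(v\*1000-L)/abs(v*1000-L+7)/' fl.py; python3 -c "
from h import *
to(.4469,-.1195,.12,np.pi/2-np.radians(3.11))"
```

```text
frac xyz [-1.8502 -2.1711  0.4452] turn z 0.6741
```

```bash
python3 -m crank '[[-0.93,-1,0,0,0,0,0],[-0.93,-1,0,0,0,0,0],[-0.93,-1,0,0,0,0,0.2],[-0.93,-1,0,0,0,0,0.4],[-0.93,-1,0,0,0,0,0.4],[-0.93,-1,0,0,0,0,0.4],[-0.93,-1,0,0,0,0,0.4],[-0.93,-1,0,0,0,0,0.4]]' 40
python3 -m crank '[[-0.92,-1,0.2,0,0,0.674,0.4],[-0.92,-1,0.4,0,0,0.674,0.4],[-0.92,-1,0.4,0,0,0.674,0.4],[-0.92,-1,0.4,0,0,0.674,0.4],[-0.92,-1,0.4,0,0,0.674,0.4],[-0.92,-1,0.4,0,0,0.674,0.4],[-0.92,-1,0.4,0,0,0.674,0.4],[-0.92,-1,0.4,0,0,0.674,0.4],[-0.92,-1,0.4,0,0,0.674,0.4],[-0.92,-1,0.4,0,0,0.674,0.4],[-0.92,-1,0.4,0,0,0.674,0.4]]'
python3 -c "
from h import *
to(.4469,-.1195,.006,np.pi/2-np.radians(3.11))"
```

```text
time_s: 1.3
position: [0.3076, 0.2218, 0.2316]
ee_rot: [-3.141, 0.001, 2.858]
contact_force: [0.5, -0.2, 0.5]
opening: 0.0513
grip_force: 0.0
time_s: 2.4
position: [0.4587, -0.0777, 0.1314]
ee_rot: [3.141, -0.0, 1.522]
contact_force: [0.3, -0.4, -0.4]
opening: 0.0512
grip_force: 0.0
frac xyz [-0.1694 -0.0389  0.5017] turn z 0.0026
```

```bash
python3 -m crank '[[-0.169,-0.039,0.25,0,0,0.003,0.4],[-0.169,-0.039,0.25,0,0,0.003,0.4],[-0.169,-0.039,0.25,0,0,0.003,0.4]]'
python3 -c "
from h import *
to(.4469,-.1195,.006,np.pi/2-np.radians(3.11))"
```

```text
time_s: 2.7
position: [0.4453, -0.12, 0.067]
ee_rot: [-3.138, -0.002, 1.513]
contact_force: [0.2, 0.9, 0.4]
opening: 0.051
grip_force: 0.0
frac xyz [0.0025 0.0062 0.2442] turn z -0.002
```

```bash
python3 -m crank '[[0,0.006,0.1,0,0,0,0.4],[0,0.006,0.2,0,0,0,0.4],[0,0.006,0.244,0,0,0,0.4],[0,0.006,0.244,0,0,0,0.4],[0,-0.01,0.244,0,0,0,0.4],[0,-0.025,0.244,0,0,0,0.4],[0,-0.035,0.244,0,0,0,0.4],[0,-0.045,0.244,0,0,0,0.4],[0,-0.055,0.244,0,0,0,0.4],[0,-0.065,0.244,0,0,0,0.4],[0,-0.075,0.244,0,0,0,0.4],[0,-0.085,0.244,0,0,0,0.4],[0,-0.095,0.244,0,0,0,0.4],[0,-0.105,0.244,0,0,0,0.4],[0,-0.115,0.244,0,0,0,0.4],[0,-0.123,0.244,0,0,0,0.4],[0,-0.13,0.244,0,0,0,0.4],[0,-0.135,0.244,0,0,0,0.4],[0,-0.137,0.244,0,0,0,0.4],[0,-0.137,0.244,0,0,0,0.4]]'
```

```text
time_s: 4.7
position: [0.4123, -0.1179, 0.0078]
ee_rot: [-3.142, -0.0, 1.511]
contact_force: [-0.5, 0.4, 0.5]
opening: 0.0513
grip_force: 0.0
```

```bash
python3 -m crank '[[0,0.01,0,0,0,0,0.4],[0,0.02,0,0,0,0,0.4],[0,0.03,0,0,0,0,0.4],[0,0.03,-0.1,0,0,0,0.4],[0,0.03,-0.25,0,0,0,0.4],[0,0.03,-0.3,0,0,0,0.4],[0,0.03,-0.3,0,0,0,0.4]]'
python3 -c "
from h import *
to(.6052,-.099,.08,np.pi/2+np.radians(8.62))"
```

```text
time_s: 5.4
position: [0.4208, -0.1188, 0.0843]
ee_rot: [3.138, 0.002, 1.511]
contact_force: [0.6, 1.0, -0.4]
opening: 0.0509
grip_force: 0.0
frac xyz [0.1231 0.7316 0.0173] turn z -0.1051
```

```bash
python3 -m crank '[[0.123,0.73,0,0,0,-0.105,0.4],[0.123,0.73,0,0,0,-0.105,0.4],[0.123,0.73,0,0,0,-0.105,0.4],[0.123,0.73,0,0,0,-0.105,0.4],[0.123,0.73,0.02,0,0,-0.105,0.4],[0.123,0.73,0.02,0,0,-0.105,0.4],[0.123,0.73,0.02,0,0,-0.105,0.4]]'
python3 -c "
from h import *
to(.6052,-.099,.006,np.pi/2+np.radians(8.62))"
```

```text
time_s: 6.1
position: [0.6026, -0.0985, 0.0768]
ee_rot: [-3.139, -0.001, 1.72]
contact_force: [0.3, -0.3, -0.3]
opening: 0.0511
grip_force: 0.0
frac xyz [-0.0034  0.0099  0.2831] turn z -0.0004
```

```bash
python3 -m crank '[[-0.003,0.01,0.1,0,0,0,0.4],[-0.003,0.01,0.2,0,0,0,0.4],[-0.003,0.01,0.28,0,0,0,0.4],[-0.003,0.01,0.28,0,0,0,0.4],[-0.003,-0.01,0.28,0,0,0,0.4],[-0.003,-0.02,0.28,0,0,0,0.4],[-0.003,-0.03,0.28,0,0,0,0.4],[-0.003,-0.04,0.28,0,0,0,0.4],[-0.003,-0.05,0.28,0,0,0,0.4],[-0.003,-0.06,0.28,0,0,0,0.4],[-0.003,-0.07,0.28,0,0,0,0.4],[-0.003,-0.08,0.28,0,0,0,0.4],[-0.003,-0.09,0.28,0,0,0,0.4],[-0.003,-0.098,0.28,0,0,0,0.4],[-0.003,-0.102,0.28,0,0,0,0.4],[-0.003,-0.104,0.28,0,0,0,0.4],[-0.003,-0.104,0.28,0,0,0,0.4]]'
python3 -m crank '[[0,0.01,0,0,0,0,0.4],[0,0.02,0,0,0,0,0.4],[0,0.03,0,0,0,0,0.4],[0,0.03,-0.1,0,0,0,0.4],[0,0.03,-0.25,0,0,0,0.4],[0,0.03,-0.3,0,0,0,0.4],[0,0.03,-0.3,0,0,0,0.4]]'
python3 -c "
from h import *
to(.4697,-.2876,.08,np.pi/2+np.radians(2.77))"
```

```text
time_s: 7.8
position: [0.5783, -0.1032, 0.0078]
ee_rot: [3.142, -0.0, 1.721]
contact_force: [-0.2, -0.4, -0.3]
opening: 0.0511
grip_force: 0.0
time_s: 8.5
position: [0.5866, -0.1023, 0.0846]
ee_rot: [3.138, 0.002, 1.721]
contact_force: [-0.0, 0.1, -0.2]
opening: 0.0515
grip_force: 0.0
frac xyz [-0.6628 -0.5732  0.0183] turn z 0.0509
```

```bash
python3 -m crank '[[-0.663,-0.573,0,0,0,0.051,0.4],[-0.663,-0.573,0,0,0,0.051,0.4],[-0.663,-0.573,0,0,0,0.051,0.4],[-0.663,-0.573,0,0,0,0.051,0.4],[-0.663,-0.573,0.02,0,0,0.051,0.4],[-0.663,-0.573,0.02,0,0,0.051,0.4],[-0.663,-0.573,0.02,0,0,0.051,0.4],[-0.663,-0.573,0.02,0,0,0.051,0.4]]'
python3 -c "
from h import *
to(.4697,-.2876,.006,np.pi/2+np.radians(2.77))"
```

```text
time_s: 9.3
position: [0.4693, -0.2862, 0.0773]
ee_rot: [-3.141, -0.001, 1.62]
contact_force: [0.2, -0.1, -0.1]
opening: 0.0513
grip_force: 0.0
frac xyz [-0.0057  0.0015  0.2853] turn z 0.0005
```

```bash
python3 -m crank '[[-0.005,0,0.1,0,0,0,0.4],[-0.005,0,0.2,0,0,0,0.4],[-0.005,0,0.28,0,0,0,0.4],[-0.005,0,0.28,0,0,0,0.4],[-0.005,0.02,0.28,0,0,0,0.4],[-0.005,0.03,0.28,0,0,0,0.4],[-0.005,0.04,0.28,0,0,0,0.4],[-0.005,0.05,0.28,0,0,0,0.4],[-0.005,0.06,0.28,0,0,0,0.4],[-0.005,0.07,0.28,0,0,0,0.4],[-0.005,0.08,0.28,0,0,0,0.4],[-0.005,0.09,0.28,0,0,0,0.4],[-0.005,0.1,0.28,0,0,0,0.4],[-0.005,0.11,0.28,0,0,0,0.4],[-0.005,0.12,0.28,0,0,0,0.4],[-0.005,0.13,0.28,0,0,0,0.4],[-0.005,0.14,0.28,0,0,0,0.4],[-0.005,0.15,0.28,0,0,0,0.4],[-0.005,0.157,0.28,0,0,0,0.4],[-0.005,0.16,0.28,0,0,0,0.4]]'
python3 -m crank '[[0,0,0,0,0,0,0.4],[0,-0.01,0,0,0,0,0.4],[0,-0.02,0,0,0,0,0.4],[0,-0.03,0,0,0,0,0.4],[0,-0.03,-0.1,0,0,0,0.4],[0,-0.03,-0.25,0,0,0,0.4],[-0.4,-0.6,-0.7,0,0,0,0.4],[-0.7,-0.9,-0.8,0,0,0,0.4],[-0.7,-0.9,-0.8,0,0,0,0.4],[-0.7,-0.9,-0.8,0,0,0,0.4],[-0.7,-0.9,-0.8,0,0,0,0.4],[-0.7,-0.9,-0.8,0,0,0,0.4]]'
python3 fl.py; python3 -c "
from h import *
im=get_image('top');cv2.imwrite('pics/m2.png',cv2.resize(im[150:310,332:520],None,fx=4,fy=4,interpolation=cv2.INTER_CUBIC))"
```

```text
time_s: 11.3
position: [0.509, -0.2867, 0.0078]
ee_rot: [3.142, 0.0, 1.619]
contact_force: [0.0, -0.2, 0.7]
opening: 0.051
grip_force: 0.0
time_s: 12.5
position: [0.2985, -0.466, 0.2039]
ee_rot: [3.142, 0.0, 1.619]
contact_force: [1.2, -0.7, -0.2]
opening: 0.0512
grip_force: 0.0

L119->112 W31.8 c [ 0.59   -0.1012] yaw off +y deg 8.95
top edges at [] holes n 85 mean phi 6.8
side edges at [] holes n 342 mean phi 18.3

L102->90 W31.7 c [ 0.4996 -0.2862] yaw off +y deg 2.99
top edges at [] holes n 104 mean phi -5.0
side edges at [] holes n 200 mean phi 16.3

L164->156 W31.4 c [ 0.4235 -0.1183] yaw off +y deg -3.04
top edges at [] holes n 89 mean phi -11.6
side edges at [] holes n 291 mean phi 30.2
```

View pics/m2.png

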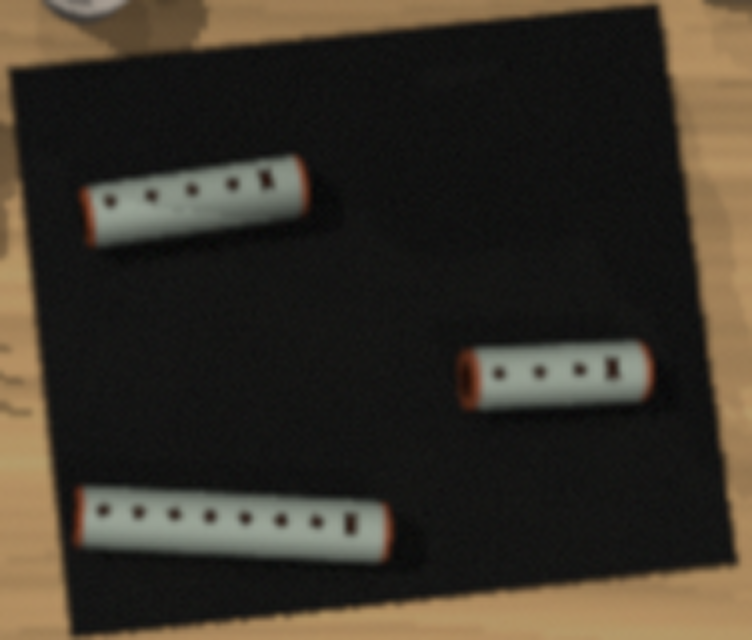

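```bash
cat > hol.py <<'E'
import sys,io,contextlib
from h import *; import fl
def holes(n,im,c,d,L,zc=.018,rng=55):
    v=cv2.cvtColor(im,cv2.COLOR_BGR2GRAY).astype(float)
    uv0=proj(n,[*c,zc])[0].astype(int); R=75
    U=np.stack(np.meshgrid(np.arange(uv0[0]-R,uv0[0]+R),np.arange(uv0[1]-R,uv0[1]+R)),-1).reshape(-1,2)
    ph,al,ok=angles(n,U,c,d,zc); k=ok&(abs(ph)<rng)&(abs(al)<L*500-9); U,ph,al=U[k],ph[k],al[k]
    g=v[U[:,1],U[:,0]]; w=np.clip(np.percentile(g,60)*.8-g,0,None)
    m=(w*ph).sum()/w.sum(); r=w*(abs(ph-m)<30); return round((r*ph).sum()/r.sum(),1)
if __name__=="__main__":
    with contextlib.redirect_stdout(io.StringIO()): im,sd,out=fl.flutes()
    for L,c,d in out:
        # silhouette midline from mask columns
        print(L,c.round(4),"yaw",round(np.degrees(np.arctan2(-d[0],d[1])),2),"hole phi top",holes("top",im,c,d,L),"side",holes("side",sd,c,d,L))
        p,S,a=report("top",im,c,d,L); gray=np.median(S.astype(float).mean(2),1); 
        # edges of the bright body across the tube
        e=np.array([d[1],-d[0]]); s=np.arange(-.025,.0251,.0005); a=np.linspace(-L/2+.012,L/2-.012,40)
        P=np.array([[[*(c+e*q+d*b),.018] for b in a] for q in s]); uv=proj("top",P.reshape(-1,3)).reshape(len(s),40,2).astype(np.float32)
        G=np.median(cv2.remap(im,uv[...,0],uv[...,1],cv2.INTER_LINEAR).astype(float).mean(2),1); b=np.where(G>G.max()*.45)[0]
        print("   edges mm",s[b[0]]*1e3,s[b[-1]]*1e3)
E
python3 hol.py
```

```text
0.112 [ 0.59   -0.1012] yaw 8.99 hole phi top 11.6 side 16.0
   edges mm -14.999999999999993 15.500000000000034
0.09 [ 0.4997 -0.2861] yaw 2.92 hole phi top 3.0 side -13.6
   edges mm -14.999999999999993 15.000000000000034
0.156 [ 0.4234 -0.1182] yaw -3.08 hole phi top 14.2 side 23.1
   edges mm -14.499999999999993 15.000000000000034
```

```bash
python3 -c "
from h import *
to(.423,-.1185,.08,np.pi/2-np.radians(3.1))"
```

```text
frac xyz [1.3596 0.5563 0.4896] turn z 0.0508
```

```bash
python3 -m crank '[[0.5,0.2,0.2,0,0,0.05,0.4],[0.9,0.4,0.4,0,0,0.05,0.4],[1,0.55,0.49,0,0,0.05,0.4],[1,0.55,0.49,0,0,0.05,0.4],[1,0.55,0.49,0,0,0.05,0.4],[1,0.55,0.49,0,0,0.05,0.4],[1,0.55,0.49,0,0,0.05,0.4],[1,0.55,0.49,0,0,0.05,0.4],[1,0.55,0.49,0,0,0.05,0.4]]'
python3 -m crank '[[0.36,0,0,0,0,0,0.4],[0.36,0,0,0,0,0,0.4],[0.36,0,0,0,0,0,0.4],[0.36,0,0,0,0,0,0.4]]'
python3 -c "
from h import *
to(.423,-.1185,.006,np.pi/2-np.radians(3.1)); to(.4086,-.1179,.006,np.pi/2-np.radians(3.1))"
```

```text
time_s: 13.65
position: [0.4258, -0.2091, 0.0806]
ee_rot: [3.141, 0.0, 1.52]
contact_force: [0.2, -0.7, -0.5]
opening: 0.0511
grip_force: 0.0
time_s: 14.05
position: [0.4306, -0.1199, 0.0811]
ee_rot: [3.14, 0.001, 1.519]
contact_force: [0.5, -0.0, -0.3]
opening: 0.0513
grip_force: 0.0
frac xyz [ 0.004  -0.0308  0.3002] turn z 0.0011
frac xyz [ 0.0034 -0.0884  0.3002] turn z 0.0011
```

```bash
python3 -m crank '[[0.003,-0.03,0.1,0,0,0,0.4],[0.003,-0.03,0.2,0,0,0,0.4],[0.003,-0.03,0.29,0,0,0,0.4],[0.003,-0.03,0.295,0,0,0,0.4],[0.003,-0.04,0.295,0,0,0,0.4],[0.003,-0.05,0.295,0,0,0,0.4],[0.003,-0.06,0.295,0,0,0,0.4],[0.003,-0.068,0.295,0,0,0,0.4],[0.003,-0.074,0.295,0,0,0,0.4],[0.003,-0.079,0.295,0,0,0,0.4],[0.003,-0.083,0.295,0,0,0,0.4],[0.003,-0.086,0.295,0,0,0,0.4],[0.003,-0.088,0.295,0,0,0,0.4],[0.003,-0.088,0.295,0,0,0,0.4]]'
python3 -m crank '[[0,0.01,0,0,0,0,0.4],[0,0.02,0,0,0,0,0.4],[0,0.03,0,0,0,0,0.4],[0,0.03,-0.1,0,0,0,0.4],[0,0.03,-0.25,0,0,0,0.4],[0,0.03,-0.3,0,0,0,0.4],[0,0.03,-0.3,0,0,0,0.4]]'
python3 -c "
from h import *
to(.590,-.1015,.08,np.pi/2+np.radians(8.95))"
```

```text
time_s: 15.45
position: [0.4083, -0.1171, 0.0066]
ee_rot: [-3.141, -0.0, 1.519]
contact_force: [0.1, 0.5, 0.5]
opening: 0.0511
grip_force: 0.0
time_s: 16.15
position: [0.4168, -0.1179, 0.0831]
ee_rot: [3.138, 0.002, 1.519]
contact_force: [-1.1, 0.2, -0.5]
opening: 0.0515
grip_force: 0.0
frac xyz [0.1015 0.6884 0.0126] turn z -0.104
```

```bash
python3 -m crank '[[0.1,0.688,0,0,0,-0.104,0.4],[0.1,0.688,0,0,0,-0.104,0.4],[0.1,0.688,0,0,0,-0.104,0.4],[0.1,0.688,0,0,0,-0.104,0.4],[0.1,0.688,0.01,0,0,-0.104,0.4],[0.1,0.688,0.01,0,0,-0.104,0.4],[0.1,0.688,0.01,0,0,-0.104,0.4]]'
python3 -c "
from h import *
to(.590,-.1015,.006,np.pi/2+np.radians(8.95)); to(.5753,-.1037,.006,np.pi/2+np.radians(8.95))"
```

```text
time_s: 16.85
position: [0.5878, -0.1015, 0.0783]
ee_rot: [-3.14, -0.001, 1.726]
contact_force: [0.1, -1.1, -0.0]
opening: 0.0515
grip_force: 0.0
frac xyz [-0.0015  0.0088  0.2892] turn z -0.0003
frac xyz [-0.0011 -0.0506  0.2892] turn z -0.0003
```

```bash
python3 -m crank '[[0,0.008,0.1,0,0,0,0.4],[0,0.008,0.2,0,0,0,0.4],[0,0.008,0.28,0,0,0,0.4],[0,0.008,0.285,0,0,0,0.4],[0,-0.002,0.285,0,0,0,0.4],[0,-0.012,0.285,0,0,0,0.4],[0,-0.022,0.285,0,0,0,0.4],[0,-0.03,0.285,0,0,0,0.4],[0,-0.036,0.285,0,0,0,0.4],[0,-0.041,0.285,0,0,0,0.4],[0,-0.045,0.285,0,0,0,0.4],[0,-0.048,0.285,0,0,0,0.4],[0,-0.05,0.285,0,0,0,0.4],[0,-0.05,0.285,0,0,0,0.4]]'
python3 -m crank '[[0,0.01,0,0,0,0,0.4],[0,0.02,0,0,0,0,0.4],[0,0.03,0,0,0,0,0.4],[0,0.03,-0.1,0,0,0,0.4],[0,0.03,-0.25,0,0,0,0.4],[0.6,0.03,-0.7,0,0,0,0.4],[1,-0.3,-0.8,0,0,0,0.4],[1,-0.3,-0.8,0,0,0,0.4],[1,-0.3,-0.8,0,0,0,0.4],[1,-0.3,-0.8,0,0,0,0.4],[1,-0.3,-0.8,0,0,0,0.4],[1,-0.3,-0.8,0,0,0,0.4]]'
python3 hol.py
```

```text
time_s: 18.25
position: [0.5766, -0.1034, 0.0079]
ee_rot: [-3.142, -0.0, 1.727]
contact_force: [-0.1, 0.2, -0.1]
opening: 0.0512
grip_force: 0.0
time_s: 19.45
position: [0.4622, 0.1355, 0.2109]
ee_rot: [3.137, -0.0, 1.732]
contact_force: [-0.2, -0.4, -1.0]
opening: 0.0512
grip_force: 0.0
0.112 [ 0.5882 -0.1015] yaw 8.61 hole phi top 6.3 side 14.5
   edges mm -14.499999999999993 15.000000000000034
0.09 [ 0.4997 -0.286 ] yaw 3.04 hole phi top 3.0 side 14.6
   edges mm -14.999999999999993 15.000000000000034
0.156 [ 0.4195 -0.1184] yaw -3.28 hole phi top -1.9 side 15.0
   edges mm -15.499999999999993 15.500000000000034
```

Run:
```python
from h import *; import fl,io,contextlib
with contextlib.redirect_stdout(io.StringIO()): im,sd,out=fl.flutes()
# unwrapped strips: rows phi -90..90, cols along; stacked
W=[]
for n,I in(("top",im),("side",sd)):
    for L,c,d in out:
        e=np.array([d[1],-d[0],0]); ph=np.radians(np.arange(-90,91,1)); a=np.linspace(-L/2,L/2,360)
        P=np.array([*c,.018])+.015*(np.sin(ph)[:,None,None]*e+np.cos(ph)[:,None,None]*np.array([0,0,1.]))+a[None,:,None]*np.array([*d,0])
        uv=proj(n,P.reshape(-1,3)).reshape(181,360,2).astype(np.float32)
        s=cv2.remap(I,uv[...,0],uv[...,1],cv2.INTER_CUBIC); 
        g=cv2.cvtColor(s,cv2.COLOR_BGR2GRAY).astype(float)[30:150,25:-25]
        bg=np.percentile(g,75,axis=1,keepdims=True); w=np.clip(.85*bg-g,0,None); prof=w.sum(1)
        k=np.argmax(np.convolve(prof,np.ones(25),"same")); r=slice(max(k-18,0),k+19); print(n,L,"phi",round((prof[r]*np.arange(-60,60)[r]).sum()/prof[r].sum(),1))
        s[90]=(0,0,255); W.append(s)
cv2.imwrite("pics/unw.png",np.vstack([np.hstack(W[:2]),np.hstack([W[2],W[5]]),np.hstack(W[3:5])]))
```

```text
top 0.112 phi 6.7
top 0.09 phi 3.6
top 0.156 phi -0.8
side 0.112 phi -0.2
side 0.09 phi -3.1
side 0.156 phi -8.8
```

View pics/unw.png

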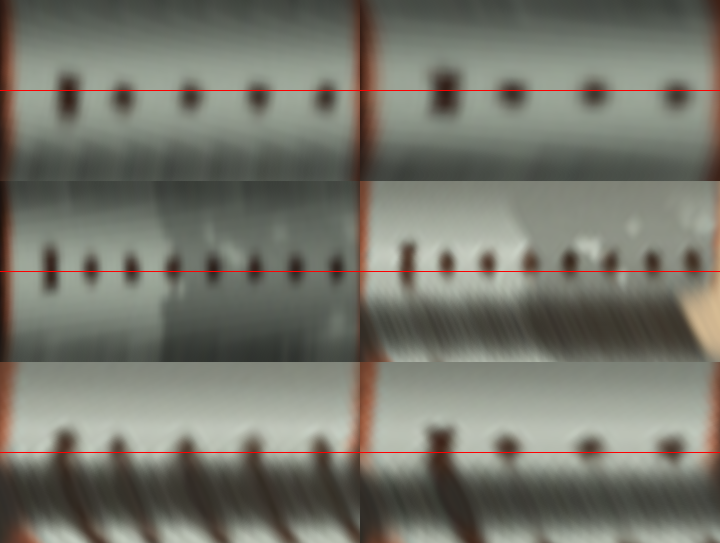

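```bash
python3 -c "
from h import *
to(.419,-.1184,.08,np.pi/2-np.radians(3.25))"
```

```text
frac xyz [-0.9588 -0.3324  0.5094] turn z 0.1061
```

```bash
python3 -m crank '[[-0.5,-0.2,0.2,0,0,0.106,0.4],[-0.958,-0.332,0.4,0,0,0.106,0.4],[-0.958,-0.332,0.45,0,0,0.106,0.4],[-0.958,-0.332,0.5,0,0,0.106,0.4],[-0.958,-0.332,0.51,0,0,0.106,0.4],[-0.958,-0.332,0.51,0,0,0.106,0.4],[-0.958,-0.332,0.51,0,0,0.106,0.4],[-0.958,-0.332,0.51,0,0,0.106,0.4],[-0.958,-0.332,0.51,0,0,0.106,0.4]]' 40
python3 -c "
from h import *
to(.419,-.1184,.006,np.pi/2-np.radians(3.25))"
```

```text
time_s: 20.55
position: [0.4191, -0.1175, 0.0805]
ee_rot: [3.142, -0.0, 1.515]
contact_force: [0.7, 0.4, 0.5]
opening: 0.0514
grip_force: 0.0
frac xyz [-3.500e-03 -1.000e-04  2.981e-01] turn z 0.0003
```

```bash
python3 -m crank '[[-0.003,0,0.1,0,0,0,0.4],[-0.003,0,0.2,0,0,0,0.4],[-0.003,0,0.29,0,0,0,0.4],[-0.003,0,0.295,0,0,0,0.4],[-0.003,0,0.295,0,0,0,0.4],[-0.003,0,0.295,0,0,0,0.5],[-0.003,0,0.295,0,0,0,0.57],[-0.003,0,0.295,0,0,0,0.6],[-0.003,0,0.295,0,0,0,0.63],[-0.003,0,0.295,0,0,0,0.68],[-0.003,0,0.295,0,0,0,1],[-0.003,0,0.295,0,0,0,1],[-0.003,0,0.295,0,0,0,1],[-0.003,0,0.295,0,0,0,1]]' 40
python3 -m crank '[[0,0,-0.03,0,0,0,1],[0,0,-0.1,0,0,0,1],[0,0,-0.25,0,0,0,1],[0,0,-0.4,0,0,0,1],[0,0,-0.5,0,0,0,1],[0,0,-0.5,0,0,0,1],[0,0,-0.5,0,0,0,1]]'
python3 -c "
from h import *
to(.6178,.1925,.131,np.pi/2+np.radians(2.8))"
```

```text
time_s: 21.95
position: [0.419, -0.1184, 0.0072]
ee_rot: [3.141, 0.0, 1.515]
contact_force: [-1.1, 1.0, 6.7]
opening: 0.0288
grip_force: 38.9
time_s: 22.65
position: [0.4185, -0.1182, 0.1315]
ee_rot: [3.142, 0.0, 1.515]
contact_force: [-0.6, -0.4, -2.7]
opening: 0.0287
grip_force: 40.1
frac xyz [1.2855 0.7262 0.0021] turn z -0.0525
```

```bash
python3 -m crank '[[0.2,0.1,0,0,0,0,1],[0.4,0.25,0,0,0,-0.02,1],[0.6,0.4,0,0,0,-0.03,1],[0.8,0.6,0,0,0,-0.052,1],[0.95,0.72,0,0,0,-0.052,1],[1,0.726,0,0,0,-0.052,1],[1,0.726,0,0,0,-0.052,1]]'
python3 -m crank '[[0.14,0,0,0,0,0,1],[0.28,0,0,0,0,0,1],[0.28,0,0,0,0,0,1],[0.28,0,0,0,0,0,1]]'
python3 -c "
from h import *
to(.6178,.1925,.030,np.pi/2+np.radians(2.8))
im=get_image('side');cv2.imwrite('pics/s3.png',cv2.resize(im[150:270,180:380],None,fx=4,fy=4,interpolation=cv2.INTER_CUBIC))"
```

```text
time_s: 23.35
position: [0.6152, 0.1249, 0.1287]
ee_rot: [-3.139, -0.001, 1.622]
contact_force: [0.1, 0.5, -1.6]
opening: 0.0289
grip_force: 40.2
time_s: 23.75
position: [0.6099, 0.191, 0.1299]
ee_rot: [-3.138, 0.001, 1.62]
contact_force: [-0.1, -0.1, -1.9]
opening: 0.0285
grip_force: 40.2
frac xyz [0.0043 0.0319 0.3995] turn z 0.0001
```

View pics/s3.png

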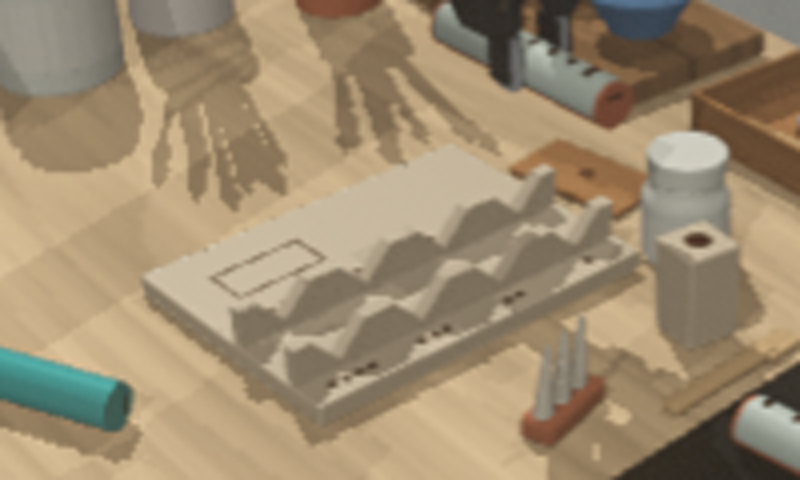

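```bash
python3 -m crank '[[0.004,0.032,0.1,0,0,0,1],[0.004,0.032,0.2,0,0,0,1],[0.004,0.032,0.24,0,0,0,1],[0.004,0.032,0.24,0,0,0,1]]'
python3 -c "
from h import *
to(.6178,.1925,.031,np.pi/2+np.radians(2.8))"
```

```text
time_s: 24.2
position: [0.618, 0.1913, 0.07]
ee_rot: [-3.138, 0.0, 1.618]
contact_force: [-0.3, 0.6, -1.4]
opening: 0.0285
grip_force: 40.3
frac xyz [ 0.005  -0.0004  0.1562] turn z -0.0011
```

```bash
python3 -m crank '[[0.005,0,0.04,0,0,0,1],[0.005,0,0.08,0,0,0,1],[0.005,0,0.11,0,0,0,1],[0.005,0,0.13,0,0,0,1],[0.005,0,0.145,0,0,0,1],[0.005,0,0.152,0,0,0,1],[0.005,0,0.155,0,0,0,1],[0.005,0,0.155,0,0,0,1]]'
```

```text
time_s: 25.0
position: [0.6185, 0.1937, 0.0334]
ee_rot: [3.141, 0.0, 1.619]
contact_force: [-1.9, -1.5, 2.6]
opening: 0.029
grip_force: 40.7
```

```bash
python3 -m crank '[[0,0,0.003,0,0,0,1],[0,0,0.005,0,0,0,1],[0,0,0.005,0,0,0,1]]'
```

```text
time_s: 25.3
position: [0.6186, 0.1937, 0.0333]
ee_rot: [3.14, 0.0, 1.619]
contact_force: [-6.6, -1.2, 11.3]
opening: 0.0286
grip_force: 41.8
```

```bash
python3 -m crank '[[0,-0.003,0,0,0,0,1],[0,-0.004,0,0,0,0,0.65],[0,-0.004,0,0,0,0,0.62],[0,-0.004,0,0,0,0,0.58],[0,-0.004,0,0,0,0,0.52],[0,-0.004,0,0,0,0,0.48],[0,-0.004,0,0,0,0,0.48],[0,-0.004,0,0,0,0,0.48]]'
python3 -m crank '[[0,0,-0.1,0,0,0,0.48],[0,0,-0.25,0,0,0,0.48],[0,0,-0.4,0,0,0,0.48],[-0.6,-0.3,-0.5,0,0,0,0.48],[-1,-0.3,-0.5,0,0,0,0.4],[-1,-0.3,-0.5,0,0,0,0.4],[-1,-0.3,-0.5,0,0,0,0.4],[-1,-0.3,-0.5,0,0,0,0.4],[-1,-0.3,-0.5,0,0,0,0.4]]'
cat > seat.py <<'E'
from h import *; import sys
notch={1:(.6178,.1925,.156),3:(.4935,.1863,.112),4:(.4323,.1833,.09)}
im=get_image("top"); sd=get_image("side"); W=[]
for a in sys.argv[1:]:
    x,y,L=notch[int(a)]
    psi=np.radians(2.8); d=np.array([-np.sin(psi),np.cos(psi)]); c=np.array([x,y])
    P=plane("top",np.stack(np.meshgrid(np.arange(640),np.arange(480)),-1).reshape(-1,2),.042).reshape(480,640,3)
    g=cv2.cvtColor(im,cv2.COLOR_BGR2HSV); 
    q=(P[...,:2]-c)@np.c_[d,[d[1],-d[0]]]
    m=(abs(q[...,0])<.1)&(abs(q[...,1])<.022)&(((g[...,0]>30)&(g[...,0]<80)&(g[...,2]>60))|((g[...,0]<12)&(g[...,1]>120)))
    k=max(comps(m,20),key=lambda v:v.sum()); Q=q[k]; print(a,"along ext mm",(Q.min(0)*1e3).round(1),(Q.max(0)*1e3).round(1),"mean",(Q.mean(0)*1e3).round(1))
    w,V=np.linalg.eigh(np.cov(Q.T)); c2=c+np.array([d[1],-d[0]])*0
    c2=c+d*((Q.min(0)+Q.max(0))/2)[0]+np.array([d[1],-d[0]])*((Q.min(0)+Q.max(0))/2)[1]
    print("   axis vs notch deg",np.degrees(np.arctan2(V[1,1],V[0,1])).round(2),"c",c2.round(4))
    for n,I in(("top",im),("side",sd)):
        e=np.array([d[1],-d[0],0]); ph=np.radians(np.arange(-90,91,1)); al=np.linspace(-L/2,L/2,360)
        S=np.array([*c2,.042])+.015*(np.sin(ph)[:,None,None]*e+np.cos(ph)[:,None,None]*np.array([0,0,1.]))+al[None,:,None]*np.array([*d,0])
        s=cv2.remap(I,*np.moveaxis(proj(n,S.reshape(-1,3)).reshape(181,360,2).astype(np.float32),-1,0),cv2.INTER_CUBIC); s[90]=(0,0,255); W.append(s)
cv2.imwrite("pics/seat%s.png"%"".join(sys.argv[1:]),np.vstack([np.hstack(W[i:i+2]) for i in range(0,len(W),2)]+[cv2.resize(im[150:310,160:340],(720,640))[:240]]))
E
python3 seat.py 1
```

```text
time_s: 26.1
position: [0.6176, 0.1936, 0.0316]
ee_rot: [3.142, 0.0, 1.619]
contact_force: [0.0, 0.4, 0.4]
opening: 0.044
grip_force: 0.0
time_s: 27.0
position: [0.554, -0.0638, 0.1573]
ee_rot: [3.141, 0.001, 1.615]
contact_force: [0.2, -0.2, -0.4]
opening: 0.0508
grip_force: 0.0
1 along ext mm [-69.1 -14.9] [79.  15.3] mean [4.7 0.1]
   axis vs notch deg 180.0 c [0.6178 0.1974]
```

View pics/seat1.png

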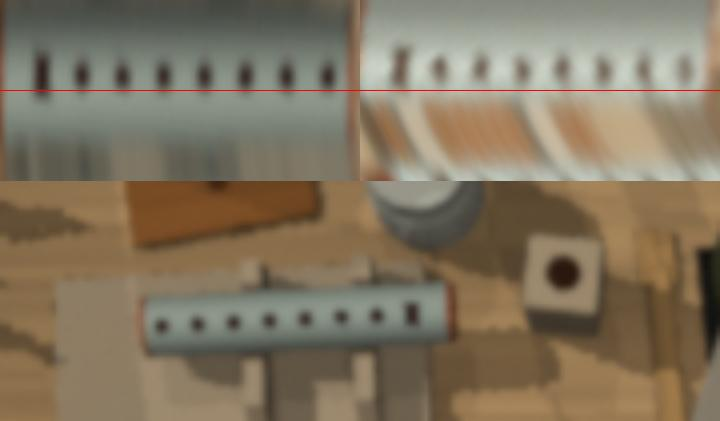

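Run:
```python
from h import *
# predicted silhouette columns for flute centred at notch with shift s, holes etc: project rim circles
psi=np.radians(2.8); d=np.array([-np.sin(psi),np.cos(psi),0]); e=np.array([np.cos(psi),np.sin(psi),0])
t=np.linspace(0,2*np.pi,60)
for s in(0,.002,.004):
    r=[]
    for sg in(-1,1):
        R=np.array([.6178,.1925,.042])+d*(s+sg*.078)+.015*(np.cos(t)[:,None]*e+np.sin(t)[:,None]*np.array([0,0,1]))
        u=proj("top",R)[:,0]; r+=[u.min().round(2),u.max().round(2)]
    print(s,r)
for sg in(-1,1): print("comb midtop",proj("top",np.array([.6178,.1925,.041])+d*sg*.028+e*-.031))
im=get_image("top"); g=cv2.cvtColor(im,cv2.COLOR_BGR2HSV)
for row in(203-0,): pass
v0=int(proj("top",[.6178,.1925,.05])[0][1]); print(v0,[(u,g[v0+2,u].tolist()) for u in list(range(191,201))+list(range(268,279))])
```

```text
0 [np.float64(273.96), np.float64(275.36), np.float64(195.45), np.float64(199.22)]
0.002 [np.float64(272.95), np.float64(274.38), np.float64(194.44), np.float64(198.25)]
0.004 [np.float64(271.95), np.float64(273.4), np.float64(193.44), np.float64(197.28)]
comb midtop [[250.49265333 198.51384315]]
comb midtop [[222.67956047 199.9319897 ]]
183 [(191, [18, 77, 143]), (192, [17, 78, 148]), (193, [16, 87, 153]), (194, [12, 105, 148]), (195, [11, 92, 141]), (196, [19, 40, 140]), (197, [44, 23, 144]), (198, [44, 22, 125]), (199, [27, 27, 86]), (200, [18, 43, 71]), (268, [54, 19, 131]), (269, [54, 20, 130]), (270, [40, 24, 125]), (271, [14, 62, 119]), (272, [9, 125, 112]), (273, [11, 152, 97]), (274, [16, 124, 121]), (275, [16, 117, 144]), (276, [17, 117, 151]), (277, [17, 118, 151]), (278, [17, 117, 152])]
```

```bash
python3 -c "
from h import *
to(.6178,.1945,.12,np.pi/2+np.radians(2.8))"
```

```text
frac xyz [1.0046 0.2996 0.1468] turn z -0.0012
```

```bash
python3 -m crank '[[0.5,0.3,0,0,0,0,0.48],[1,0.3,0.14,0,0,0,0.48],[1,0.3,0.14,0,0,0,0.48],[1,0.3,0.14,0,0,0,0.48],[1,0.3,0.14,0,0,0,0.48],[1,0.3,0.14,0,0,0,0.48],[1,0.3,0.14,0,0,0,0.48],[1,0.3,0.14,0,0,0,0.48]]'
python3 -c "
from h import *
to(.6178,.1945,.032,np.pi/2+np.radians(2.8))"
```

```text
time_s: 27.95
position: [0.6172, 0.194, 0.1215]
ee_rot: [-3.141, 0.0, 1.62]
contact_force: [-0.2, -0.2, 1.5]
opening: 0.0445
grip_force: 0.0
frac xyz [0.0019 0.0024 0.3582] turn z 0.0002
```

```bash
python3 -m crank '[[0,0.002,0.15,0,0,0,0.48],[0,0.002,0.3,0,0,0,0.48],[0,0.002,0.355,0,0,0,0.48],[0,0.002,0.355,0,0,0,0.48],[0,0.002,0.355,0,0,0,0.55],[0,0.002,0.355,0,0,0,0.6],[0,0.002,0.355,0,0,0,0.63],[0,0.002,0.355,0,0,0,0.7],[0,0.002,0.355,0,0,0,1],[0,0.002,0.355,0,0,0,1],[0,0.002,0.355,0,0,0,1],[0,0.002,0.325,0,0,0,1],[0,0.002,0.325,0,0,0,1]]' 40
python3 -m crank '[[0,-0.003,0,0.04,0,0,1],[-0.008,-0.006,0,0.08,0,0,1],[-0.016,-0.011,0,0.122,0,0,1],[-0.016,-0.011,0,0.122,0,0,1],[-0.016,-0.011,0.01,0.122,0,0,1],[-0.016,-0.011,0.02,0.122,0,0,1],[-0.016,-0.011,0.028,0.122,0,0,1],[-0.016,-0.011,0.028,0.122,0,0,1]]'
```

```text
time_s: 29.25
position: [0.6192, 0.1938, 0.0425]
ee_rot: [3.138, -0.0, 1.619]
contact_force: [0.7, -0.5, -1.8]
opening: 0.0283
grip_force: 39.7
time_s: 30.05
position: [0.6151, 0.1897, 0.0352]
ee_rot: [-2.899, 0.0, 1.619]
contact_force: [-3.6, -1.7, 8.3]
opening: 0.0287
grip_force: 40.9
```

```bash
python3 -m crank '[[0,-0.002,0,0,0,0,1],[0,-0.002,0,0,0,0,0.65],[0,-0.002,0,0,0,0,0.62],[0,-0.002,0,0,0,0,0.58],[0,-0.002,0,0,0,0,0.52],[0,-0.002,0,0,0,0,0.48],[0,-0.002,0,0,0,0,0.48]]'
python3 -m crank '[[0,0,-0.1,0,0,0,0.48],[0,0,-0.25,0,0,0,0.48],[0,0,-0.4,0,0,0,0.48],[-0.6,-0.3,-0.5,-0.122,0,0,0.48],[-1,-0.3,-0.5,-0.122,0,0,0.4],[-1,-0.3,-0.5,-0.122,0,0,0.4],[-1,-0.3,-0.5,-0.122,0,0,0.4],[-1,-0.3,-0.5,-0.122,0,0,0.4],[-1,-0.3,-0.5,-0.122,0,0,0.4]]'
python3 seat.py 1
python3 - <<'E'
import cv2,numpy as np
s=cv2.imread("pics/seat1.png")[:181]; g=cv2.cvtColor(s,cv2.COLOR_BGR2GRAY).astype(float); g[90]=g[89]
for n,G in(("top",g[:,15:345]),("side",g[:,375:705])):
    G=G[30:120]; bg=np.percentile(G,70,axis=1,keepdims=True); p=np.clip(.85*bg-G,0,None).sum(1)
    k=np.argmax(np.convolve(p[:75],np.ones(20),"same")); r=slice(max(k-15,0),k+16); print(n,(p[r]*(np.arange(30,120)[r]-90)).sum()/p[r].sum())
import sys; sys.path.insert(0,"."); 
from h import *
g=cv2.cvtColor(get_image("top"),cv2.COLOR_BGR2HSV); print([(u,g[185,u].tolist()) for u in list(range(191,200))+list(range(270,279))])
E
```

```text
time_s: 30.75
position: [0.615, 0.1894, 0.0334]
ee_rot: [-2.897, 0.0, 1.619]
contact_force: [0.1, 0.1, -0.0]
opening: 0.0444
grip_force: 0.0
time_s: 31.65
position: [0.584, -0.0664, 0.1738]
ee_rot: [3.14, 0.001, 1.615]
contact_force: [0.9, 0.9, 0.5]
opening: 0.0509
grip_force: 0.0
1 along ext mm [-73.  -15.4] [76.6 15.3] mean [ 1.2 -0.1]
   axis vs notch deg -179.92 c [0.6176 0.1943]
top 1.3763681134341001
side -6.1703280224710415
[(191, [17, 74, 145]), (192, [18, 76, 144]), (193, [18, 77, 146]), (194, [17, 76, 150]), (195, [16, 87, 155]), (196, [12, 100, 150]), (197, [12, 74, 145]), (198, [30, 23, 144]), (199, [46, 23, 144]), (270, [52, 21, 132]), (271, [54, 19, 131]), (272, [35, 22, 125]), (273, [13, 68, 120]), (274, [9, 130, 110]), (275, [12, 145, 100]), (276, [16, 123, 131]), (277, [17, 117, 151]), (278, [16, 116, 154])]
```

```bash
python3 -c "
from h import *
to(.5871,-.1008,.08,np.pi/2+np.radians(8.7))"
```

```text
frac xyz [-0.153   0.0033  0.3718] turn z -0.0527
```

```bash
python3 -m crank '[[-0.153,0.003,0.1,0,0,-0.053,0.4],[-0.153,0.003,0.25,0,0,-0.053,0.4],[-0.153,0.003,0.37,0,0,-0.053,0.4],[-0.153,0.003,0.37,0,0,-0.053,0.4],[-0.153,0.003,0.37,0,0,-0.053,0.4]]'
python3 -c "
from h import *
to(.5871,-.1008,.006,np.pi/2+np.radians(8.7))"
```

```text
time_s: 32.3
position: [0.5877, -0.0992, 0.0809]
ee_rot: [3.142, -0.0, 1.727]
contact_force: [-0.2, -0.1, 0.2]
opening: 0.0514
grip_force: 0.0
frac xyz [-0.0061 -0.0032  0.2998] turn z 0.002
```

```bash
python3 -m crank '[[-0.006,-0.003,0.1,0,0,0.002,0.4],[-0.006,-0.003,0.2,0,0,0.002,0.4],[-0.006,-0.003,0.29,0,0,0.002,0.4],[-0.006,-0.003,0.295,0,0,0.002,0.4],[-0.006,-0.003,0.295,0,0,0.002,0.4],[-0.006,-0.003,0.295,0,0,0.002,0.5],[-0.006,-0.003,0.295,0,0,0.002,0.57],[-0.006,-0.003,0.295,0,0,0.002,0.6],[-0.006,-0.003,0.295,0,0,0.002,0.63],[-0.006,-0.003,0.295,0,0,0.002,0.68],[-0.006,-0.003,0.295,0,0,0.002,1],[-0.006,-0.003,0.295,0,0,0.002,1],[-0.006,-0.003,0.295,0,0,0.002,1]]' 40
python3 -m crank '[[0,0,-0.03,0,0,0,1],[0,0,-0.1,0,0,0,1],[0,0,-0.25,0,0,0,1],[0,0,-0.4,0,0,0,1],[0,0,-0.5,0,0,0,1],[0,0,-0.5,0,0,0,1],[0,0,-0.5,0,0,0,1]]'
python3 -c "
from h import *
to(.4935,.1851,.131,np.pi/2+np.radians(2.8))"
```

```text
time_s: 33.6
position: [0.5867, -0.1021, 0.0073]
ee_rot: [3.141, 0.0, 1.721]
contact_force: [-2.0, 0.6, 5.6]
opening: 0.0284
grip_force: 39.3
time_s: 34.3
position: [0.5863, -0.102, 0.1316]
ee_rot: [-3.142, -0.0, 1.721]
contact_force: [-0.2, -0.3, -2.1]
opening: 0.0281
grip_force: 39.7
frac xyz [ 1.1909 -0.1956  0.0025] turn z 0.0506
```

```bash
python3 -m crank '[[0.2,0,0,0,0,0,1],[0.4,-0.1,0,0,0,0.02,1],[0.6,-0.15,0,0,0,0.03,1],[0.8,-0.195,0,0,0,0.05,1],[1,-0.195,0,0,0,0.05,1],[1,-0.195,0,0,0,0.05,1],[1,-0.195,0,0,0,0.05,1]]'
python3 -m crank '[[0.1,0,0,0,0,0,1],[0.18,0,0.15,0,0,0,1],[0.18,0,0.24,0,0,0,1],[0.18,0,0.24,0,0,0,1],[0.18,0,0.24,0,0,0,1]]'
python3 -c "
from h import *
to(.4935,.1838,.033,np.pi/2+np.radians(2.8))"
```

```text
time_s: 35.0
position: [0.5001, 0.1391, 0.1305]
ee_rot: [-3.139, 0.0, 1.624]
contact_force: [0.8, 0.0, -0.6]
opening: 0.0286
grip_force: 39.7
time_s: 35.5
position: [0.4994, 0.1816, 0.0717]
ee_rot: [-3.141, 0.0, 1.619]
contact_force: [0.7, -0.3, -0.9]
opening: 0.0287
grip_force: 39.7
frac xyz [ 0.01   -0.023   0.1547] turn z -0.0002
```

```bash
python3 -m crank '[[0.01,-0.023,0,0,0,0,1],[0.01,-0.023,0.02,0,0,0,1],[0.01,-0.023,0.04,0,0,0,1],[0.01,-0.023,0.08,0,0,0,1],[0.01,-0.023,0.11,0,0,0,1],[0.01,-0.023,0.13,0,0,0,1],[0.01,-0.023,0.145,0,0,0,1],[0.01,-0.023,0.15,0,0,0,1],[0.01,-0.023,0.15,0,0,0,1]]'
```

```text
time_s: 36.4
position: [0.4929, 0.185, 0.0341]
ee_rot: [-3.141, -0.0, 1.621]
contact_force: [-0.1, 0.3, -0.7]
opening: 0.0287
grip_force: 39.7
```

```bash
python3 -m crank '[[-0.005,0,0.003,0,0,0,1],[-0.005,0,0.006,0,0,0,1],[-0.005,0,0.006,0,0,0,1]]'
```

```text
time_s: 36.7
position: [0.493, 0.1837, 0.0327]
ee_rot: [3.141, 0.0, 1.621]
contact_force: [0.2, -0.1, -1.2]
opening: 0.0283
grip_force: 39.7
```

```bash
python3 -m crank '[[0,0,0.003,0,0,0,1],[0,0,0.006,0,0,0,1],[0,0,0.006,0,0,0,1]]'
```

```text
time_s: 37.0
position: [0.493, 0.1838, 0.0316]
ee_rot: [3.141, 0.0, 1.621]
contact_force: [-2.3, -0.5, 4.0]
opening: 0.0288
grip_force: 40.3
```

Light contact, so I'll release.

```bash
python3 -m crank '[[0,-0.001,0,0,0,0,0.66],[0,-0.001,0,0,0,0,0.65],[0,-0.001,0,0,0,0,0.62],[0,-0.001,0,0,0,0,0.58],[0,-0.001,0,0,0,0,0.52],[0,-0.001,0,0,0,0,0.48],[0,-0.001,0,0,0,0,0.48]]'
python3 -m crank '[[0,0,-0.1,0,0,0,0.48],[0,0,-0.25,0,0,0,0.48],[0,0,-0.4,0,0,0,0.48],[-0.6,0,-0.5,0,0,0,0.48],[-1,0,-0.5,0,0,0,0.4],[-1,0,-0.5,0,0,0,0.4],[-1,0,-0.5,0,0,0,0.4],[-1,0,-0.5,0,0,0,0.4],[-1,0,-0.5,0,0,0,0.4]]'
python3 -m crank '[[-0.6,0,0,0,0,0,0.4],[-0.6,0,0,0,0,0,0.4],[-0.6,0,0,0,0,0,0.4],[-0.6,0,0,0,0,0,0.4]]'
cat > phi.py <<'E'
import cv2,numpy as np,sys
k=sys.argv[1:]; S=cv2.imread("pics/seat%s.png"%"".join(k))
for i,a in enumerate(k):
    g=cv2.cvtColor(S[181*i:181*i+181],cv2.COLOR_BGR2GRAY).astype(float); g[90]=g[89]
    for n,G in(("top",g[:,25:335]),("side",g[:,385:695])):
        G=G[30:130]; bg=np.percentile(G,70,axis=1,keepdims=True); p=np.clip(.85*bg-G,0,None).sum(1)
        c=np.argmax(np.convolve(p[:80],np.ones(20),"same")[:80]); r=slice(max(c-15,0),c+16); print(a,n,"phi",round((p[r]*(np.arange(30,130)[r]-90)).sum()/p[r].sum(),1))
E
python3 seat.py 1 3; python3 phi.py 1 3; python3 hol.py
```

```text
time_s: 37.7
position: [0.4927, 0.1837, 0.0311]
ee_rot: [-3.141, -0.0, 1.621]
contact_force: [0.2, -0.1, 0.8]
opening: 0.0444
grip_force: 0.0
time_s: 38.6
position: [0.5058, -0.0711, 0.1566]
ee_rot: [3.14, 0.002, 1.615]
contact_force: [1.1, 0.7, -0.1]
opening: 0.0512
grip_force: 0.0
time_s: 39.0
position: [0.5128, -0.2205, 0.1557]
ee_rot: [3.141, 0.001, 1.616]
contact_force: [0.1, 0.7, 0.2]
opening: 0.0513
grip_force: 0.0
1 along ext mm [-73.  -14.6] [76.6 15.3] mean [ 1.1 -0.1]
   axis vs notch deg -179.81 c [0.618  0.1943]
3 along ext mm [-49.8 -14.4] [52.8 15.2] mean [1.4 0.1]
   axis vs notch deg -179.86 c [0.4938 0.1878]
1 top phi -0.1
1 side phi -7.4
3 top phi 8.5
3 side phi 0.8
0.156 [ 0.5612 -0.2698] yaw 59.55 hole phi top 19.6 side nan
   edges mm -25.0 11.50000000000003hol.py:9: RuntimeWarning: invalid value encountered in scalar divide
  m=(w*ph).sum()/w.sum(); r=w*(abs(ph-m)<30); return round((r*ph).sum()/r.sum(),1)
```

View pics/seat13.png

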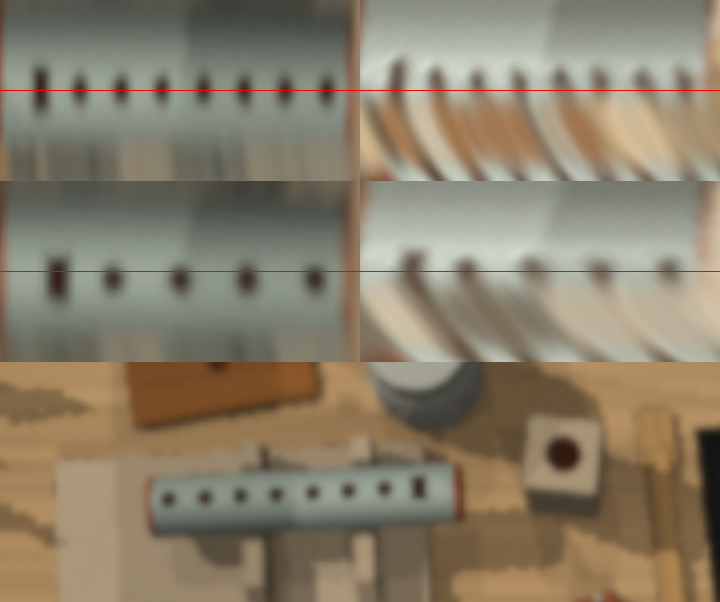

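```bash
python3 -c "
from h import *
to(.4987,-.2853,.08,np.pi/2+np.radians(3.0))"
```

```text
frac xyz [-0.2802 -0.0702  0.3043] turn z -0.0006
```

```bash
python3 -m crank '[[-0.28,-0.07,0.1,0,0,0,0.4],[-0.28,-0.07,0.25,0,0,0,0.4],[-0.28,-0.07,0.3,0,0,0,0.4],[-0.28,-0.07,0.3,0,0,0,0.4],[-0.28,-0.07,0.3,0,0,0,0.4]]'
python3 -c "
from h import *
to(.4987,-.2853,.006,np.pi/2+np.radians(3.0))"
```

```text
time_s: 39.7
position: [0.4994, -0.2854, 0.082]
ee_rot: [3.141, 0.0, 1.622]
contact_force: [0.3, -1.1, 0.3]
opening: 0.0511
grip_force: 0.0
frac xyz [ 0.0007 -0.0026  0.3041] turn z -0.0004
```

```bash
python3 -m crank '[[0,-0.003,0.1,0,0,0,0.4],[0,-0.003,0.2,0,0,0,0.4],[0,-0.003,0.29,0,0,0,0.4],[0,-0.003,0.298,0,0,0,0.4],[0,-0.003,0.298,0,0,0,0.4],[0,-0.003,0.298,0,0,0,0.5],[0,-0.003,0.298,0,0,0,0.57],[0,-0.003,0.298,0,0,0,0.6],[0,-0.003,0.298,0,0,0,0.63],[0,-0.003,0.298,0,0,0,0.68],[0,-0.003,0.298,0,0,0,1],[0,-0.003,0.298,0,0,0,1],[0,-0.003,0.298,0,0,0,1]]' 40
python3 -m crank '[[0,0,-0.03,0,0,0,1],[0,0,-0.1,0,0,0,1],[0,0,-0.25,0,0,0,1],[0,0,-0.4,0,0,0,1],[0,0,-0.5,0,0,0,1],[0,0,-0.5,0,0,0,1],[0,0,-0.5,0,0,0,1]]'
python3 -c "
from h import *
to(.4323,.1821,.131,np.pi/2+np.radians(2.8))"
```

```text
time_s: 41.0
position: [0.4982, -0.2868, 0.0073]
ee_rot: [3.141, 0.001, 1.621]
contact_force: [-0.8, 0.5, 5.9]
opening: 0.0284
grip_force: 39.2
time_s: 41.7
position: [0.4978, -0.2864, 0.1316]
ee_rot: [-3.141, -0.0, 1.621]
contact_force: [-1.1, 0.2, -1.1]
opening: 0.0284
grip_force: 39.7
frac xyz [ 1.8847 -0.1679  0.0023] turn z 0.0006
```

```bash
python3 -m crank '[[0.2,0,0,0,0,0,1],[0.4,-0.1,0,0,0,0,1],[0.6,-0.1,0,0,0,0,1],[0.8,-0.1,0,0,0,0,1],[1,-0.1,0,0,0,0,1],[1,-0.1,0,0,0,0,1],[1,-0.1,0,0,0,0,1]]'
python3 -m crank '[[0.2,-0.03,0,0,0,0,1],[0.4,-0.06,0,0,0,0,1],[0.6,-0.068,0,0,0,0,1],[0.8,-0.068,0.1,0,0,0,1],[0.87,-0.068,0.2,0,0,0,1],[0.87,-0.068,0.24,0,0,0,1],[0.87,-0.068,0.24,0,0,0,1],[0.87,-0.068,0.24,0,0,0,1]]'
python3 -c "
from h import *
to(.4318,.1807,.033,np.pi/2+np.radians(2.8))"
```

```text
time_s: 42.4
position: [0.4599, -0.037, 0.1308]
ee_rot: [-3.139, -0.001, 1.623]
contact_force: [-0.2, 0.0, -0.0]
opening: 0.0287
grip_force: 39.8
time_s: 43.2
position: [0.4335, 0.1769, 0.0719]
ee_rot: [3.141, 0.0, 1.619]
contact_force: [0.4, 0.5, -0.8]
opening: 0.0285
grip_force: 39.8
frac xyz [ 0.0157 -0.0061  0.1555] turn z -0.0004
```

```bash
python3 -m crank '[[0.013,-0.006,0,0,0,0,1],[0.013,-0.006,0.02,0,0,0,1],[0.013,-0.006,0.04,0,0,0,1],[0.013,-0.006,0.08,0,0,0,1],[0.013,-0.006,0.11,0,0,0,1],[0.013,-0.006,0.13,0,0,0,1],[0.013,-0.006,0.145,0,0,0,1],[0.013,-0.006,0.153,0,0,0,1],[0.013,-0.006,0.157,0,0,0,1],[0.013,-0.006,0.157,0,0,0,1]]'
```

```text
time_s: 44.2
position: [0.4311, 0.1814, 0.0324]
ee_rot: [3.141, -0.0, 1.621]
contact_force: [0.0, -0.9, -1.5]
opening: 0.0286
grip_force: 39.8
```

```bash
python3 -m crank '[[-0.003,0.002,0.002,0,0,0,1],[-0.003,0.002,0.005,0,0,0,1],[-0.003,0.002,0.005,0,0,0,1]]'
```

```text
time_s: 44.5
position: [0.4316, 0.1808, 0.032]
ee_rot: [3.141, -0.0, 1.621]
contact_force: [-3.5, 0.8, 9.0]
opening: 0.0289
grip_force: 40.8
```

```bash
python3 -m crank '[[0,-0.002,0,0,0,0,1],[0,-0.002,0,0,0,0,0.66],[0,-0.002,0,0,0,0,0.65],[0,-0.002,0,0,0,0,0.62],[0,-0.002,0,0,0,0,0.58],[0,-0.002,0,0,0,0,0.52],[0,-0.002,0,0,0,0,0.48],[0,-0.002,0,0,0,0,0.48]]'
python3 -m crank '[[0,0,-0.1,0,0,0,0.48],[0,0,-0.25,0,0,0,0.48],[0,0,-0.4,0,0,0,0.48],[-0.6,0,-0.5,0,0,0,0.48],[-1,0,-0.5,0,0,0,0.4],[-1,0,-0.5,0,0,0,0.4],[-1,0,-0.5,0,0,0,0.4],[-1,0,-0.5,0,0,0,0.4],[-1,0,-0.5,0,0,0,0.4]]'
python3 -m crank '[[-0.6,-0.2,0,0,0,0,0.4],[-0.6,-0.2,0,0,0,0,0.4],[-0.6,-0.2,0,0,0,0,0.4],[-0.6,-0.2,0,0,0,0,0.4]]'
python3 seat.py 1 3 4; python3 phi.py 1 3 4
python3 - <<'E'
from h import *
im=get_image("top"); sd=get_image("side"); t=terra(im)
P=plane("top",np.stack(np.meshgrid(np.arange(640),np.arange(480)),-1).reshape(-1,2),.016).reshape(480,640,3)
roi=(abs(P[...,0]-.5)<.12)&(abs(P[...,1]-.03)<.07)
for k in comps(t&roi,30): c,d,L,W=rect(np.argwhere(k)[:,::-1],.016); print("cone",k.sum(),c,np.degrees(np.arctan2(d[1],d[0])),L,W)
cv2.imwrite("pics/c1.png",np.hstack([cv2.resize(im[160:310,160:340],(400,333)),cv2.resize(sd[160:310,200:380],(400,333))]))
E
```

```text
time_s: 45.3
position: [0.4311, 0.1806, 0.0311]
ee_rot: [-3.142, -0.0, 1.621]
contact_force: [0.2, 0.1, -0.4]
opening: 0.0441
grip_force: 0.0
time_s: 46.2
position: [0.4442, -0.0741, 0.1566]
ee_rot: [3.14, 0.002, 1.615]
contact_force: [0.6, 0.1, 0.2]
opening: 0.0515
grip_force: 0.0
time_s: 46.6
position: [0.4002, -0.225, 0.1561]
ee_rot: [3.142, 0.001, 1.617]
contact_force: [0.9, 1.3, 0.2]
opening: 0.0513
grip_force: 0.0
1 along ext mm [-73.1 -14.5] [76.7 15.3] mean [ 1.6 -0. ]
   axis vs notch deg 179.97 c [0.6181 0.1943]
3 along ext mm [-50.8 -14.5] [52.8 15.2] mean [ 1.3 -0. ]
   axis vs notch deg -179.69 c [0.4938 0.1873]
4 along ext mm [-39.3 -14.8] [42.7 14.1] mean [ 1.5 -0.5]
   axis vs notch deg -179.34 c [0.4319 0.185 ]
1 top phi -0.5
1 side phi -8.0
3 top phi 8.5
3 side phi 1.0
4 top phi 1.6
4 side phi -6.2
cone 250 [0.54372675 0.03869828] 18.204519271850586 60.74183654785156 24.03304672241211
```

View pics/c1.png

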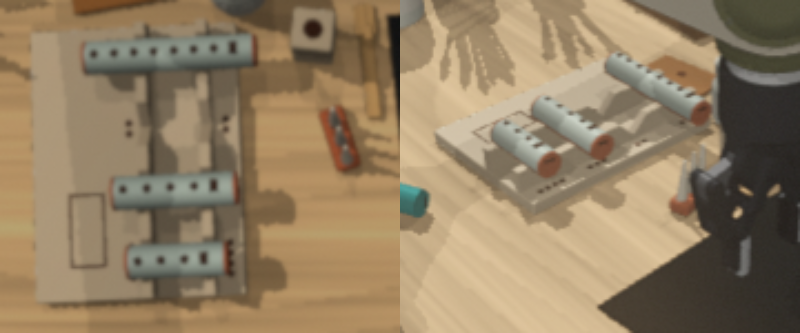

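All three flutes are seated; the pack was knocked and is now at (0.544, 0.039). The 112 mm flute's holes read about 8° off, so I'll trim that before the cone pack.

```bash
python3 -m crank '[[0.3,0.1,0,0,0,0,0.48],[0.8,0.3,0,0,0,0,0.48],[1,0.39,0,0,0,0,0.48],[1,0.39,0,0,0,0,0.48],[1,0.39,0,0,0,0,0.48],[1,0.39,0,0,0,0,0.48],[1,0.39,0,0,0,0,0.48],[1,0.39,0,0,0,0,0.48]]'
python3 -c "
from h import *
to(.493,.1845,.12,np.pi/2+np.radians(2.8))"
```

```text
time_s: 47.6
position: [0.4854, 0.0343, 0.1561]
ee_rot: [-3.141, 0.0, 1.624]
contact_force: [0.3, -0.1, 0.5]
opening: 0.0442
grip_force: 0.0
frac xyz [0.5983 0.062  0.1444] turn z 0.0019
```

```bash
python3 -m crank '[[0.3,0.06,0,0,0,0.002,0.48],[0.598,0.062,0,0,0,0.002,0.48],[0.598,0.062,0.14,0,0,0.002,0.48],[0.598,0.062,0.14,0,0,0.002,0.48],[0.598,0.062,0.14,0,0,0.002,0.48],[0.598,0.062,0.14,0,0,0.002,0.48]]'
python3 -c "
from h import *
to(.493,.1845,.0315,np.pi/2+np.radians(2.8))"
```

```text
time_s: 48.2
position: [0.4943, 0.182, 0.1217]
ee_rot: [3.141, 0.0, 1.616]
contact_force: [0.1, -0.2, 0.7]
opening: 0.0442
grip_force: 0.0
frac xyz [ 0.0102 -0.0048  0.3609] turn z -0.0019
```

```bash
python3 -m crank '[[0.008,-0.005,0.15,0,0,0,0.48],[0.008,-0.005,0.3,0,0,0,0.48],[0.008,-0.005,0.357,0,0,0,0.48],[0.008,-0.005,0.357,0,0,0,0.48],[0.008,-0.005,0.357,0,0,0,0.55],[0.008,-0.005,0.357,0,0,0,0.6],[0.008,-0.005,0.357,0,0,0,0.63],[0.008,-0.005,0.357,0,0,0,0.7],[0.008,-0.005,0.357,0,0,0,1],[0.008,-0.005,0.357,0,0,0,1],[0.008,-0.005,0.357,0,0,0,1],[0.008,-0.005,0.33,0,0,0,1],[0.008,-0.005,0.33,0,0,0,1]]' 40
python3 -m crank '[[0,0.003,0,-0.035,0,0,1],[0,0.006,0,-0.07,0,0,1],[0,0.006,0,-0.07,0,0,1],[0,0.006,0.01,-0.07,0,0,1],[0,0.006,0.018,-0.07,0,0,1],[0,0.006,0.024,-0.07,0,0,1],[0,0.006,0.024,-0.07,0,0,1]]'
```

```text
time_s: 49.5
position: [0.4932, 0.1854, 0.0398]
ee_rot: [3.139, -0.0, 1.617]
contact_force: [0.2, -0.5, -1.3]
opening: 0.0288
grip_force: 39.7
time_s: 50.2
position: [0.4947, 0.1854, 0.0339]
ee_rot: [3.001, -0.0, 1.617]
contact_force: [-6.3, -1.3, 15.4]
opening: 0.0286
grip_force: 41.5
```

Seated with light load, so I'll release and retreat toward the cone pack hover.

```bash
python3 -m crank '[[0,-0.003,-0.002,0,0,0,1],[0,-0.003,-0.002,0,0,0,0.66],[0,-0.003,-0.002,0,0,0,0.65],[0,-0.003,-0.002,0,0,0,0.62],[0,-0.003,-0.002,0,0,0,0.58],[0,-0.003,-0.002,0,0,0,0.52],[0,-0.003,-0.002,0,0,0,0.48],[0,-0.003,-0.002,0,0,0,0.48]]'
python3 -m crank '[[0,0,-0.1,0,0,0,0.48],[0,0,-0.25,0,0,0,0.48],[0,0,-0.4,0,0,0,0.48],[-0.6,0,-0.6,0.07,0,0,0.48],[-1,0,-0.6,0.07,0,0,0.4],[-1,0,-0.6,0.07,0,0,0.4],[-1,0,-0.6,0.07,0,0,0.4],[-1,0,-0.6,0.07,0,0,0.4],[-1,0,-0.6,0.07,0,0,0.4]]'
python3 -m crank '[[-0.6,-0.2,0,0,0,0,0.4],[-0.6,-0.2,0,0,0,0,0.4],[-0.6,-0.2,0,0,0,0,0.4],[-0.6,-0.2,0,0,0,0,0.4]]'
python3 seat.py 1 3 4; python3 phi.py 1 3 4
python3 - <<'E'
from h import *
im=get_image("top"); t=terra(im)
P=plane("top",np.stack(np.meshgrid(np.arange(640),np.arange(480)),-1).reshape(-1,2),.016).reshape(480,640,3)
roi=(abs(P[...,0]-.5)<.12)&(abs(P[...,1]-.03)<.07)
for k in comps(t&roi,30): c,d,L,W=rect(np.argwhere(k)[:,::-1],.016); print("cone",k.sum(),c,np.degrees(np.arctan2(d[1],d[0])),L,W)
to(.5437,.0387,.12,np.radians(18.2)); to(.5437,.0387,.12,np.radians(198.2)); print(state()["joint_positions"])
E
```

```text
time_s: 51.0
position: [0.4933, 0.1852, 0.033]
ee_rot: [3.002, 0.0, 1.617]
contact_force: [-0.1, 0.1, 0.7]
opening: 0.0445
grip_force: 0.0
time_s: 51.9
position: [0.4844, -0.0701, 0.1824]
ee_rot: [3.14, 0.002, 1.612]
contact_force: [0.0, 0.3, -0.0]
opening: 0.0514
grip_force: 0.0
time_s: 52.3
position: [0.4398, -0.2212, 0.1814]
ee_rot: [-3.141, 0.001, 1.613]
contact_force: [0.0, 1.4, 0.3]
opening: 0.0512
grip_force: 0.0
1 along ext mm [-73.1 -14.4] [76.6 15.3] mean [ 1.7 -0. ]
   axis vs notch deg 179.98 c [0.6181 0.1943]
3 along ext mm [-49.8 -14.5] [52.8 14.7] mean [1.5 0. ]
   axis vs notch deg -179.63 c [0.4935 0.1878]
4 along ext mm [-39.3 -14.8] [42.7 14.1] mean [ 1.5 -0.5]
   axis vs notch deg -179.43 c [0.4319 0.185 ]
1 top phi -0.4
1 side phi -8.1
3 top phi 0.6
3 side phi -8.1
4 top phi 1.5
4 side phi -6.2
cone 252 [0.54373083 0.03868592] 18.204519271850586 60.74183654785156 24.007017135620117
frac xyz [1.0033 0.4575 0.2456] turn z 0.6492
frac xyz [1.0033 0.4575 0.2456] turn z -0.9216
[-6.99241559e-01  3.24737032e-01  1.54006489e+00  4.09717338e-04
  1.27762375e+00 -7.44623124e-01]
```

```bash
python3 - <<'E'
from h import *
f=lambda L,z:plane("top",np.array(L,float)/2.222+[160,160],z)[:,:2].round(4).tolist()
print("post top corners",f([(293,8),(334,12),(331,48),(289,45)],.064)); print("tool",f([(355,5),(378,5),(365,115),(383,115)],.006))
E
python3 -m crank '[[0.3,0.2,0,0,0,0.1,0.4],[0.7,0.4,0,0,0,0.4,0.4],[1,0.457,0.1,0,0,0.649,0.4],[1,0.457,0.2,0,0,0.649,0.4],[1,0.457,0.24,0,0,0.649,0.4],[1,0.457,0.24,0,0,0.649,0.4],[1,0.457,0.24,0,0,0.649,0.4],[1,0.457,0.24,0,0,0.649,0.4],[1,0.457,0.24,0,0,0.649,0.4],[1,0.457,0.24,0,0,0.649,0.4],[1,0.457,0.24,0,0,0.649,0.4]]'
python3 -c "
from h import *
to(.5428,.0385,.004,np.radians(18.2))"
```

```text
post top corners [[0.6536, 0.0791], [0.6499, 0.0428], [0.6175, 0.0455], [0.6203, 0.0825]]
tool [[0.6711, 0.0233], [0.6711, 0.0016], [0.5663, 0.0142], [0.5662, -0.0026]]
time_s: 53.55
position: [0.543, 0.0395, 0.1216]
ee_rot: [-3.141, 0.0, 0.321]
contact_force: [0.5, -0.3, -0.6]
opening: 0.0515
grip_force: 0.0
frac xyz [-0.0021  0.0036  0.4704] turn z 0.0018
```

```bash
python3 -m crank '[[-0.022,0.003,0.05,0,0,0.001,0.58],[-0.022,0.003,0.2,0,0,0.001,0.58],[-0.022,0.003,0.3,0,0,0.001,0.58],[-0.022,0.003,0.3,0,0,0.001,0.58]]'
python3 -c "
from h import *
to(.538,.037,.004,np.radians(18.2))"
```

```text
time_s: 53.95
position: [0.5365, 0.0363, 0.0441]
ee_rot: [-3.139, 0.005, 0.319]
contact_force: [-0.6, -0.0, -0.3]
opening: 0.0356
grip_force: 0.0
frac xyz [ 0.0064 -0.0008  0.1604] turn z 0.0009
```

```bash
python3 -m crank '[[0.003,0,0.06,0,0,0,0.58],[0.003,0,0.12,0,0,0,0.58],[0.003,0,0.158,0,0,0,0.58],[0.003,0,0.158,0,0,0,0.58],[0.003,0,0.158,0,0,0,0.65],[0.003,0,0.158,0,0,0,0.7],[0.003,0,0.158,0,0,0,1],[0.003,0,0.158,0,0,0,1],[0.003,0,0.158,0,0,0,1]]' 30
python3 -m crank '[[0,0,-0.03,0,0,0,1],[0,0,-0.12,0,0,0,1],[0,0,-0.28,0,0,0,1],[0,0,-0.4,0,0,0,1],[0,0,-0.44,0,0,0,1],[0,0,-0.44,0,0,0,1]]'
python3 - <<'E'
from h import *
to(.4591,.2703,.115,np.radians(2.8))
im=get_image("side");cv2.imwrite("pics/c2.png",cv2.resize(im[120:280,240:420],None,fx=3,fy=3))
E
```

```text
time_s: 54.85
position: [0.5397, 0.0353, 0.0081]
ee_rot: [3.141, -0.002, 0.317]
contact_force: [-0.9, 1.6, 6.9]
opening: 0.023
grip_force: 29.9
time_s: 55.45
position: [0.5396, 0.0351, 0.1182]
ee_rot: [3.14, -0.002, 0.317]
contact_force: [0.9, 0.0, -1.1]
opening: 0.0232
grip_force: 29.7
frac xyz [-0.0128 -0.9941  0.0128] turn z 0.134
```

View pics/c2.png

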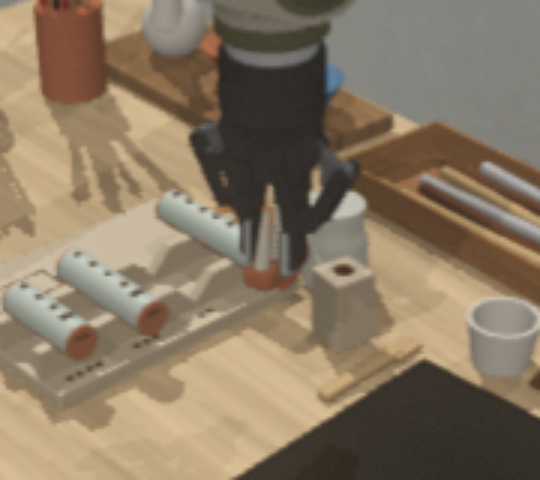

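```bash
python3 -m crank '[[-0.03,-0.2,0,0,0,0,1],[-0.03,-0.4,0,0,0,0.03,1],[-0.03,-0.6,0,0,0,0.06,1],[-0.03,-0.8,0,0,0,0.1,1],[-0.03,-0.99,0,0,0,0.134,1],[-0.03,-0.99,0,0,0,0.134,1],[-0.03,-0.99,0,0,0,0.134,1],[-0.03,-0.99,0,0,0,0.134,1]]'
python3 -c "
from h import *
to(.4546,.2698,.045,np.radians(2.8))"
```

```text
time_s: 56.3
position: [0.455, 0.2671, 0.116]
ee_rot: [3.141, 0.002, 0.048]
contact_force: [-0.4, -0.3, -1.2]
opening: 0.0229
grip_force: 29.8
frac xyz [-0.0012 -0.0109  0.2842] turn z -0.0003
```

```bash
python3 -m crank '[[-0.001,-0.011,0.1,0,0,0,1],[-0.001,-0.011,0.2,0,0,0,1],[-0.001,-0.011,0.28,0,0,0,1],[-0.001,-0.011,0.28,0,0,0,1],[-0.001,-0.011,0.28,0,0,0,1]]'
python3 -c "
from h import *
to(.4546,.2698,.0235,np.radians(2.8))"
```

```text
time_s: 56.8
position: [0.4552, 0.2699, 0.0473]
ee_rot: [3.141, 0.0, 0.047]
contact_force: [1.0, 0.6, -0.3]
opening: 0.0227
grip_force: 29.8
frac xyz [-0.0025  0.0002  0.0951] turn z -0.0008
```

```bash
python3 -m crank '[[-0.002,0,0.04,0,0,0,1],[-0.002,0,0.07,0,0,0,1],[-0.002,0,0.085,0,0,0,1],[-0.002,0,0.092,0,0,0,1],[-0.002,0,0.096,0,0,0,1],[-0.002,0,0.096,0,0,0,1]]'
```

```text
time_s: 57.4
position: [0.4542, 0.2709, 0.0233]
ee_rot: [-3.142, -0.0, 0.049]
contact_force: [-0.2, -0.5, -0.6]
opening: 0.0234
grip_force: 29.8
```

```bash
python3 -m crank '[[0,0.004,0.002,0,0,0,1],[0,0.004,0.005,0,0,0,1],[0,0.004,0.005,0,0,0,1]]'
python3 - <<'E'
from h import *
im=get_image("top");cv2.imwrite("pics/c3.png",cv2.resize(im[225:305,160:290],None,fx=6,fy=6,interpolation=cv2.INTER_CUBIC))
E
```

```text
time_s: 57.7
position: [0.4544, 0.2703, 0.0231]
ee_rot: [-3.14, -0.002, 0.049]
contact_force: [-3.4, 2.1, 11.4]
opening: 0.0231
grip_force: 31.2
```

Contact with the slab. I'll release, rise and check.

```bash
python3 -m crank '[[0,0,-0.003,0,0,0,1],[0,0,-0.003,0,0,0,0.72],[0,0,-0.003,0,0,0,0.7],[0,0,-0.003,0,0,0,0.65],[0,0,-0.003,0,0,0,0.6],[0,0,-0.003,0,0,0,0.58],[0,0,-0.003,0,0,0,0.58]]'
python3 -m crank '[[0,0,-0.1,0,0,0,0.58],[0,0,-0.25,0,0,0,0.58],[0,0,-0.4,0,0,0,0.58],[0,0,-0.6,0,0,0,0.58],[-0.4,0,-0.7,0,0,0,0.58],[-0.4,0,-0.7,0,0,0,0.4]]'
python3 -m crank '[[0,0.6,0,0,0,0,0.4],[0,1,0,0,0,0,0.4],[0,1,0,0,0,0,0.4],[0,1,0,0,0,0,0.4],[0,1,0,0,0,0,0.4],[0,1,0,0,0,0,0.4],[0,1,0,0,0,0,0.4]]'
python3 -m crank '[[0,0.6,0,0,0,0,0.4],[0,1,0,0,0,0,0.4],[0,1,0,0,0,0,0.4],[0,1,0,0,0,0,0.4],[0,1,0,0,0,0,0.4],[0,1,0,0,0,0,0.4],[0,1,0,0,0,0,0.4]]'
python3 seat.py 1 3 4; python3 phi.py 1 3 4
python3 - <<'E'
from h import *
im=get_image("top"); sd=get_image("side"); t=terra(im)
P=plane("top",np.stack(np.meshgrid(np.arange(640),np.arange(480)),-1).reshape(-1,2),.031).reshape(480,640,3)
roi=(abs(P[...,0]-.46)<.06)&(abs(P[...,1]-.27)<.03)
for k in comps(t&roi,30): c,d,L,W=rect(np.argwhere(k)[:,::-1],.031); print("cone",k.sum(),c,np.degrees(np.arctan2(d[1],d[0])),L,W)
cv2.imwrite("pics/c4.png",np.hstack([cv2.resize(im[225:305,165:255],(400,356),interpolation=cv2.INTER_CUBIC),cv2.resize(sd[160:270,210:370],(400,356),interpolation=cv2.INTER_CUBIC)]))
E
```

```text
time_s: 58.45
position: [0.4542, 0.2697, 0.0225]
ee_rot: [3.142, 0.0, 0.049]
contact_force: [-0.1, 0.0, 0.2]
opening: 0.0358
grip_force: 0.0
time_s: 59.05
position: [0.3568, 0.2649, 0.1979]
ee_rot: [-3.141, -0.002, 0.048]
contact_force: [-0.8, 1.0, 0.8]
opening: 0.0489
grip_force: 0.0
time_s: 59.75
position: [0.3694, 0.0144, 0.1969]
ee_rot: [-3.141, 0.0, 0.045]
contact_force: [-1.4, 0.7, -0.5]
opening: 0.0512
grip_force: 0.0
time_s: 60.45
position: [0.3821, -0.2335, 0.1964]
ee_rot: [-3.14, 0.001, 0.05]
contact_force: [0.1, 0.9, -0.9]
opening: 0.0515
grip_force: 0.0
1 along ext mm [-73.1 -14.6] [76.6 15.3] mean [ 1.3 -0.1]
   axis vs notch deg -179.93 c [0.618  0.1943]
3 along ext mm [-49.8 -14.5] [52.8 14.6] mean [1.5 0. ]
   axis vs notch deg -179.66 c [0.4935 0.1878]
4 along ext mm [-39.3 -14.8] [42.7 14.2] mean [ 1.6 -0.5]
   axis vs notch deg -179.33 c [0.4319 0.185 ]
1 top phi -0.3
1 side phi -4.9
3 top phi 0.7
3 side phi -7.5
4 top phi 1.5
4 side phi -5.4
cone 322 [0.46125339 0.26789346] 1.0568767786026003 60.48488998413086 26.334320068359375
```

View pics/c4.png

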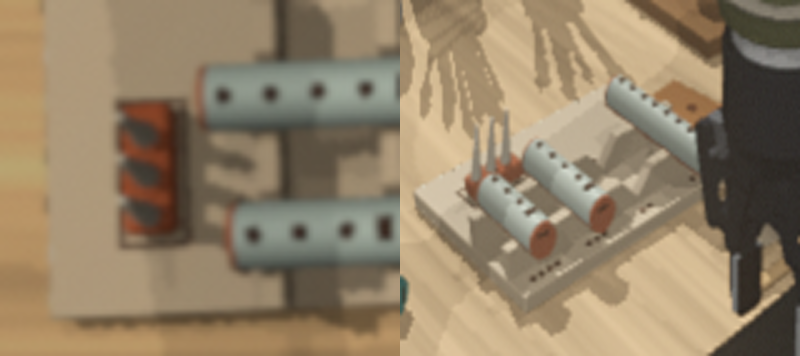

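```bash
python3 -c "
from bench import *
print(close_job())"
```

```text
the job is handed in; nothing more can be done
None
```

The job is handed in at about 60 s: the 156, 112 and 90 mm flutes lie in notch pairs 1, 3 and 4 with their holes up (the 134 mm was absent, so pair 2 is empty), and the cone pack stands inside its outline; two flutes needed an in-notch turn of about 14° and 8° to bring the holes back up.

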